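# Empty the used bottle caps through the spring flap of the cap hopper

### The arm

A 6-joint arm with a two-finger parallel gripper is mounted at the origin on the work surface. World frame = base frame: x ahead of the robot, y to its left, z up, the work surface at z = 0. Lengths are in m, angles in rad, forces in N, time in s.
With the tool pointing down it reaches from about 0.225 to 0.875 m from the base axis. Payload 3.4 kg.
Tool frame: the origin (TCP) lies midway between the tips of the shut fingers; the grasp point (between the pads) lies 19 mm behind it (pinch_z is the distance from the TCP to the grasp point, in m); z points along the fingers, y is the line along which they close (so a half turn about z gives the same grasp; the last joint's range is limited). The gripper opens to 85 mm and grips with 20 to 120 N. Pads are 22 mm wide; open, the fingers measure 114 mm over their backs; the gripper's body (76 mm by 85 mm) begins 54 mm behind the grasp point. The pads swing forward as they close: fully open they stand 13 mm farther back than shut.
Start: joints at [1.102, 0.276, 1.505, -0, 1.361, -0.121], TCP at [0.196, 0.541, 0.231] pointing down, gripper open.
Joint ranges: [-2.89, 2.89], [-0.75, 2.08], [0.22, 2.7], [-1.18, 4.32], [0.11, 2.71], [-2.7, 2.7]. Speed limits (rad/s): [2.57, 2.57, 3.14, 3.14, 3.14, 3.14].

### API

Orientations are given as a unit quaternion [w, x, y, z].
In Python, from rig import get_state, get_image, sign_off, pinch_z gives the robot as it stands.
- The arm moves only by the tool send_rows, never from a script. Its argument "steps" is one flat list of numbers, 5 for each row, row after row: the gripper's target within -1 to 1 (fully open at 1, half-way at 0, shut at -1), then the shift along the tool's x, y, z in cm, then the turn about the tool's z in degrees. In form: [gripper, x, y, z, roll, gripper, x, y, z, roll, ...]. A call has 1 to 12 rows; each row shifts and turns the commanded pose from where the row before left it, along the tool's axes as they then stand; what a row does not reach is not made up. A row lasts 1/10 s, in which the tool goes at most 50 mm and 8.59 degrees, less where a joint would pass 70% of its speed; a pose out of reach is approached as far as the arm can. A call is refused whole if a number of a shift passes 5 or a number of a turn 8.59, either way. A call with a gripper value outside its range is refused whole. The fingers move at their own pace and stop on an object; "newtons" is the grip in N (left out, the last holds). Time passes only in rows, so rows that do not move let the fingers close. It gives the time, the measured TCP pose, the force, the opening and the grip force at its end, in the units of the state.
- get_state(): the state, without advancing time (a new reading comes with each control period).
- get_image(name): name is "side" or "top"; returns a dict with "color" (480x640x3 uint8, red, green, blue), "mtx" (3x3 intrinsics, pixels), "k1" (the pictures are not rectified: a ray, as slopes to the right and down, at radius r is drawn at 1 + k1 r^2 times it, then the intrinsics apply), "T" (4x4, takes a point from camera to world coordinates). Camera axes: x right, y down, z forward; pixel columns grow to the right and rows downward; lengths in m; the calibration is good to about 2 mm. A picture is of the moment at which its call begins. There is no depth.
- sign_off(): hands the job in; it is judged then, once.
The state is a dict: "clock": time; "qpos": joint angles; "qd": joint speeds; "effort": joint torques, N m; "position": TCP position; "ee_rot": TCP orientation; "contact_force": force on the tool from outside, world axes, zero at the start; "moment": the same for the moment, N m; "width": finger opening in m; "gripper_force": force on a finger pad.
Only numpy, scipy, OpenCV 4.12 (cv2) and the standard library are available. Lean on these libraries where they do the work, as an engineer would, in place of code of your own. Each camera call takes 0.05 s, during which the arm holds its last target. There are 200 camera calls.

### The job

Put the used green cap that was left on the bench into the scoop with the other three. Then take the scoop by its handle, push the hopper's red spring flap in with the front of the scoop (not with the fingers), and tip all four caps in while the scoop holds the flap open. Draw the scoop out so that the flap shuts, stand it back on its blue mat and let go; leave everything else as it is.

Things in the scene. Friction and masses are not known exactly. Their poses are not given: they have to be found in the camera images.
- scoop: Aluminium scoop, 130 g, on the blue mat, 3 green caps in its rear half. Pan 150 (x) x 90 mm (y), flat floor 4 thick, side and rear walls 30 high, 3 thick; front (+x) open. A 4th cap fits at x +35, y 0. Caps slide out over the lip when tipped forwards by 26 to 34 degrees (52 is sure; under 20 they stay). Origin: centre of the underside, x to the lip, z up.
- scoop_grip (a point): Grip point on the blue handle, 103 mm behind (-x) and 62 mm above the scoop's origin. Flat bar, 14 mm thick (scoop's y), 34 wide, 72 long, leaning 30 degrees back; ends 25 mm beyond this point. Grip across the 14 mm, fingers down and forwards along the handle, some 35 degrees from vertical: tipping 50 degrees then brings the gripper past upright to a 15 to 20 degree lean, clear of the hopper.
- scoop_lip (a point): Middle of the top of the scoop's front floor edge (lip), 75 mm ahead of the scoop's origin, 4 mm above its underside. The front corners of the side walls stand 26 mm higher and hold the flap up while caps pass under it.
- cap1: Used green screw cap in the scoop, 30 mm diameter, 16 mm tall. Origin: centre of its underside.
- cap2: As cap1.
- cap3: As cap1.
- stray_cap: The used green cap left on the bench, lying flat outside the scoop; 30 mm diameter, 16 mm tall, about 14 g. Origin: centre of its underside.
- hopper: Fixed cap hopper, clear sides, back and top, white front, blue rim on top: 200 (x) x 220 (y) x 220 mm high. Origin: centre of underside; front looks along its -x. Front wall upright to 100 mm, above it a face sloping back (80 mm over a 120 mm rise) to the top, with an opening 132 mm wide, centred, from the sill to the flap's hinge. Empty inside; a cap is in when it lies below the sill's level.
- sill (a point): Middle of the lower edge of the hopper's opening (top of the upright front wall): 100 mm in front of the hopper's origin, 100 mm above the bench.
- flap (a joint): Red spring flap (126 x 126 x 4 mm) in the hopper's opening, rad: 0 shut, flush with the sloping face; grows as its lower edge swings inwards, to 1.3. Hinge along its top edge, 72 mm further in and 108 mm above the sill. 1 to 3 N opens it; it springs shut. With the lip 65 mm past and 22 mm above the sill and the scoop tipped 50 degrees it stands at about 0.8.
- flap_edge (a point): Middle of the flap's lower free edge.
- mat: Thin fixed blue mat, 200 x 150 x 4 mm, on which the scoop stands. Origin: centre of its underside (the bench), x along the 200 mm side.
- white_cap: Clean white screw cap, 30 mm diameter, 16 mm tall. Not used: leave it alone.
- dish: Round flat glass dish, 80 mm across, 14 mm high. Leave it alone.
- amber_bottle: Amber glass bottle with blue cap, 70 mm across, 170 mm tall. Leave it alone.
- media_bottle: Clear glass bottle with green cap, 76 mm across, 150 mm tall. Leave it alone.
- tube_rack: Orange rack with short tubes, 70 x 150 mm, 63 mm high with tubes. Leave it alone.
- mouse: Black computer mouse, 100 x 60 x 30 mm. Leave it alone.
- wash_bottle: White wash bottle with red spout, 64 mm across, 185 mm tall. Leave it alone.

How it is judged:
By the outcome, as a careful person would: the job done as asked, in the order asked, and still so for the second after the job is handed in, with the robot touching nothing.
It also fails if it takes over 64 s, if anything falls off the work surface, if the arm or the gripper's body presses on something with over 40 N, if the wrist force passes 120 N, or if a joint passes its speed limit or range.

## Working session

There is one attempt and no reset: what is moved stays moved. The work goes in short steps, Python scripts to look and compute and a tool call to move; the robot and the scene stay as the last step left them, time stands still between calls to the robot, and variables do not carry over. Pictures are saved under pics/ and viewed, at most 10 in all, crops included, and the job is handed in when it is done.

Besides the shell and the picture viewer there is one more tool, called after "Call:" as name(argument=value, ...), one argument or row to a line, values as JSON. send_rows: Moves the arm, as the interface text tells. Its arguments: {"type":"object","properties":{"steps":{"type":"array"},"newtons":{"type":"number"}},"required":["steps"]}

```bash
mkdir -p pics; ls; python3 - <<'E'
from rig import *
import cv2
print(get_state(),pinch_z)
for n in("top","side"):
    im=get_image(n); cv2.imwrite(f"pics/{n}0.png",im["color"][:,:,::-1]); print(n,im["mtx"],im["k1"],im["T"])
E
```

```text
pics
{'clock': 0.0, 'qpos': array([ 1.10204161e+00,  2.76598244e-01,  1.50612823e+00,  2.07449994e-06,
        1.36070569e+00, -1.20996779e-01]), 'qd': array([-2.15827699e-03, -5.11852885e-04,  1.96682962e-05,  1.05861260e-03,
       -1.00549766e-03, -2.88182812e-04]), 'effort': array([-2.33057901e-03, -4.16775978e+01, -2.45803016e+01, -8.34677053e-05,
        1.08040767e-02,  6.09399677e-06]), 'position': array([0.1957171 , 0.54010465, 0.23043982]), 'ee_rot': array([-2.68270363e-04,  1.73004259e-01,  9.84920647e-01, -8.79761400e-04]), 'contact_force': array([-0.15283218, -0.08978516,  0.10613697]), 'moment': array([ 0.00813478, -0.01265751, -0.06333126]), 'gripper_force': 0.0, 'width': 0.0852188223103396} 0.0187
top [[483.80093172   0.         316.04330213]
 [  0.         483.80093172 239.47376235]
 [  0.           0.           1.        ]] 0.021006030762950594 [[ 0.01415577 -0.9909678   0.13335081  0.44119052]
 [-0.99988949 -0.014635   -0.00261418  0.02939311]
 [ 0.00454216 -0.13329907 -0.99106545  1.25780004]
 [ 0.          0.          0.          1.        ]]
side [[551.5694404    0.         321.20969921]
 [  0.         551.5694404  239.04223614]
 [  0.           0.           1.        ]] -0.13954597767942714 [[ 0.8980025  -0.30668853  0.31548954  0.17835902]
 [-0.43947512 -0.59051585  0.67686974 -0.80360538]
 [-0.02128661 -0.74648052 -0.66506669  0.93704896]
 [ 0.          0.          0.          1.        ]]
```

View pics/top0.png

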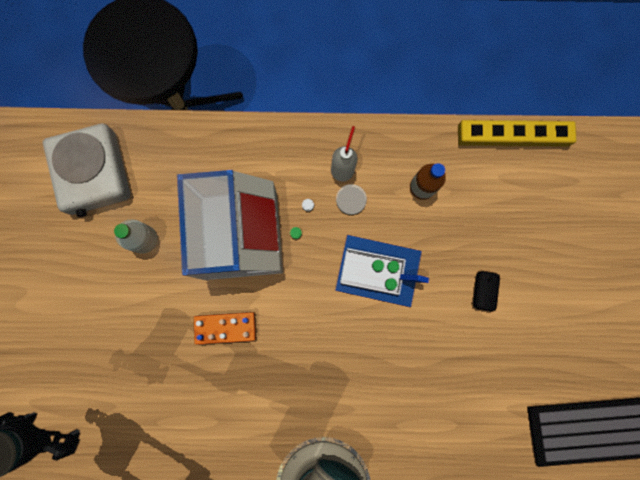

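View pics/side0.png

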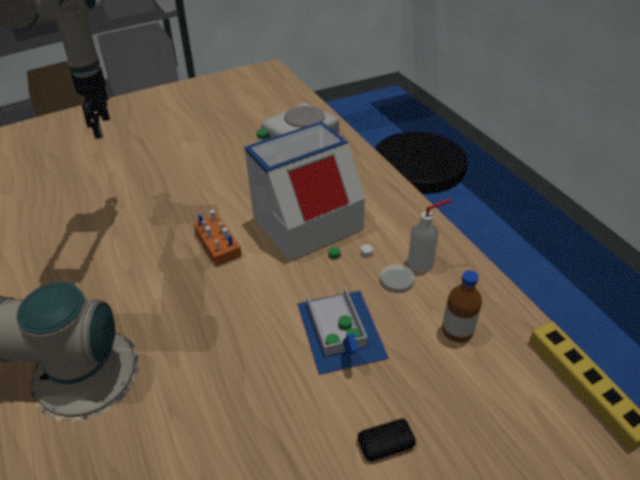

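The top view shows the stray cap at (296,233), the scoop at (375,270) with its handle at (415,279), and the hopper at (230,222) with its flap at (258,222). In the side view, the stray cap is at (334,253) and the white cap at (367,250).

```bash
cat > h.py <<'E'
import numpy as np, cv2
from rig import *
from scipy.spatial.transform import Rotation as R
def world(im,uv,z):
    uv=np.atleast_2d(np.array(uv,float)); K=im["mtx"]
    d=(uv-K[:2,2])/K[0,0]; s=d.copy()
    for _ in range(10): s=d/(1+im["k1"]*(s**2).sum(1,keepdims=True))
    r=np.c_[s,np.ones(len(s))]@im["T"][:3,:3].T; o=im["T"][:3,3]
    return o+r*((z-o[2])/r[:,2:])
def proj(im,p):
    c=(np.atleast_2d(p)-im["T"][:3,3])@im["T"][:3,:3]; s=c[:,:2]/c[:,2:]
    s=s*(1+im["k1"]*(s**2).sum(1,keepdims=True)); return s*im["mtx"][0,0]+im["mtx"][:2,2]
def blobs(im,name,amin=15):
    h=cv2.cvtColor(im["color"],cv2.COLOR_RGB2HSV); lo,hi={"green":((50,120,50),(75,255,255)),"blue":((105,150,60),(125,255,255)),"red":((0,170,60),(6,255,255))}[name]
    m=cv2.inRange(h,np.array(lo),np.array(hi)); n,l,st,c=cv2.connectedComponentsWithStats(m)
    return [(st[i],c[i],l==i) for i in range(1,n) if st[i][4]>=amin]
def tool():
    s=get_state(); w=s["ee_rot"]; return np.array(s["position"]),R.from_quat([w[1],w[2],w[3],w[0]]),s
E
python3 - <<'E'
from h import *
np.set_printoptions(precision=4,suppress=True)
T=get_image("top");S=get_image("side")
for n,z in(("green",.016),("blue",.004),("red",.15)):
  for nm,im in(("T",T),("S",S)):
    for st,c,m in blobs(im,n):
        if st[4]<8000 and 150<c[0]<480 and c[1]>160:
            print(n,nm,st,c,world(im,c,z)[0])
            if n=="blue" and st[4]>1000 or n=="red":
                pts=np.argwhere(m)[:,::-1].astype(float); w=world(im,pts,z)[:,:2].astype(np.float32)
                r=cv2.minAreaRect(w*1000); print("  rect",r)
                hull=cv2.convexHull(pts.astype(np.int32)); print(cv2.approxPolyDP(hull,4,True)[:,0].tolist())
a=T["color"][225:315,325:445]; b=T["color"][165:285,170:330]
s=S["color"][280:380,290:395]
A=cv2.resize(a,(400,300),interpolation=cv2.INTER_CUBIC);B=cv2.resize(b,(400,300),interpolation=cv2.INTER_CUBIC)
C=cv2.resize(s,(400,300),interpolation=cv2.INTER_CUBIC);D=cv2.resize(S["color"][115:265,230:390],(400,300),interpolation=cv2.INTER_CUBIC)
cv2.imwrite("pics/z.png",np.vstack([np.hstack([A,B]),np.hstack([C,D])])[:,:,::-1])
E
```

```text
green T [290 227  11  12  95] [295.4 232.8] [0.625  0.0799 0.016 ]
green T [373 260  11  11  91] [377.6593 265.3077] [ 0.5436 -0.1333  0.016 ]
green T [388 261  11  12  97] [393.0103 266.2474] [ 0.5417 -0.1727  0.016 ]
green T [386 279  11  11  93] [390.5484 283.8387] [ 0.4966 -0.1661  0.016 ]
green S [330 248   9  10  72] [333.9722 252.0556] [0.622  0.0764 0.016 ]
green S [340 317  19  20 164] [347.4756 325.0671] [ 0.5435 -0.1408  0.016 ]
green S [327 335  11   9  76] [331.7105 338.75  ] [ 0.4968 -0.1583  0.016 ]
blue T [431 164  14  13 141] [437.2908 169.9645] [ 0.8015 -0.2943  0.004 ]
blue T [215 171  18  22 112] [227.4554 177.7143] [0.7719 0.2637 0.004 ]
blue T [180 197   6  62 203] [182.2759 228.1232] [0.6347 0.3764 0.004 ]
blue T [198 229  41  44 305] [225.7377 261.0197] [0.55   0.2596 0.004 ]
blue T [ 337  236   91   70 1861] [386.3326 269.7405] [ 0.5334 -0.1573  0.004 ]
  rect ((528.4274291992188, -151.5056915283203), (225.93409729003906, 145.46035766601562), 78.43559265136719)
[[409, 305], [337, 289], [348, 236], [420, 252], [427, 281]]
blue T [197 336   6   3  15] [199.6667
[... 199 characters left out ...]
60.4240112304688, -143.53445434570312), (190.3734588623047, 76.87066650390625), 78.59838104248047)
[[385, 357], [351, 365], [344, 344], [351, 294], [359, 294]]
blue S [300 303  43  70 769] [319.8349 346.6151] [ 0.4694 -0.1571  0.004 ]
red T [ 241  193   37   57 1594] [259.2409 222.2867] [0.6285 0.1588 0.15  ]
  rect ((632.0186157226562, 159.72625732421875), (138.7235870361328, 75.49449157714844), 5.878271102905273)
[[277, 249], [245, 247], [241, 193], [273, 201]]
red S [ 290  157   57   63 1924] [318.3794 187.6045] [0.6273 0.1672 0.15  ]
  rect ((629.2195434570312, 173.83876037597656), (235.6407928466797, 117.73448944091797), 74.4888687133789)
[[346, 202], [306, 219], [290, 173], [332, 157]]
```

View pics/z.png

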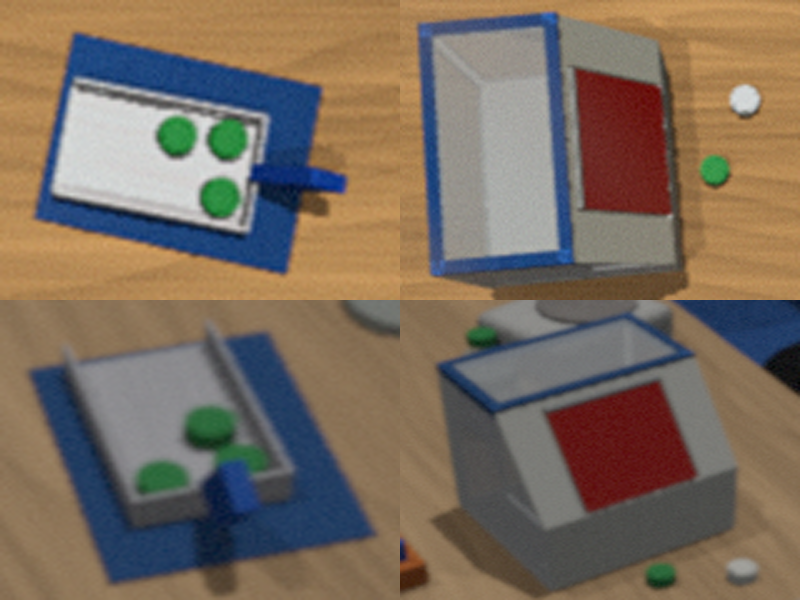

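The zoom shows the pan rim corners near (405,259), (399,295), (341,283) and (348,249) in the top view. The hopper rim corners are at (233,171), (182,175), (185,274) and (238,269). I'll fit both poses next.

```bash
cat > fit.py <<'E'
from h import *
from scipy.optimize import least_squares
np.set_printoptions(precision=4,suppress=True)
T=get_image("top");S=get_image("side")
def pose(v): return lambda P:(R.from_euler("z",v[2]).apply(P)+[v[0],v[1],v[3] if len(v)>3 else 0])
def fit(obs,v0):
    f=lambda v:np.concatenate([(proj(im,pose(v)(np.array(P,float)))-np.array(uv)).ravel() for im,P,uv in obs])
    r=least_squares(f,v0,loss="soft_l1"); print(r.x,np.degrees(r.x[2]),"res",np.round(r.fun,1)); return r.x
def crA(p): return [[325+x/3.333,225+y/3.333] for x,y in p]
def crC(p): return [[290+x*105/400,280+(y-300)/3] for x,y in p]
def crD(p): return [[230+x/2.5-160,115+(y-300)/2] for x,y in p]
fl=[[-.0979,-.063,.1032],[-.0979,.063,.1032],[-.028,.063,.208],[-.028,-.063,.208]]
ft=(T,fl,[[273,201],[277,249],[245,247],[241,193]]); fs=(S,fl,[[346,202],[306,219],[290,173],[332,157]])
rim=[[-.02,-.11,.22],[.1,-.11,.22],[.1,.11,.22],[-.02,.11,.22]]
rt=(T,rim,[[233,171],[178,174],[184,275],[238,270]])
for o in([ft,rt],[fs],[ft,rt,fs]): fit(o,[.63,.23,1.65])
z=.004
pt=(T,[[-.075,-.045,.03+z],[-.075,.045,.03+z],[.075,-.045,.03+z],[.075,.045,.004+z]],crA([[270,113],[248,234],[76,78],[52,195]]))
ps=(S,[[.075,.045,.03+z],[.075,-.045,.03+z],[-.075,-.045,.03+z],[-.075,.045,.03+z]],crC([[66,346],[210,322],[294,468],[128,500]]))
for o in([pt],[ps],[pt,ps]): fit(o,[.53,-.12,1.37])
mt=(T,[[.1,-.075,.004],[.1,.075,.004],[-.1,.075,.004],[-.1,-.075,.004]],[[348,235.5],[336.5,289.5],[410,306],[421,251]])
ms=(S,mt[1],crC([[268,333],[30,372],[110,582],[374,535]]))
for o in([mt],[ms],[mt,ms]): fit(o,[.53,-.12,1.37])
E
python3 fit.py
```

```text
[0.6202 0.2208 1.6705] 95.71474087887496 res [ 1.2 -1.3  1.1  2.  -2.4  1.5 -2.2 -0.8 -0.  -0.6  0.3  0.8 -0.7 -0.3
  1.4 -0.1]
[0.6159 0.2217 1.7279] 98.9993504984653 res [ 2.9  0.5  0.3  3.1 -2.3 -1.1 -0.2 -3.1]
[0.6201 0.2208 1.6749] 95.9662581351898 res [ 1.  -1.4  1.1  1.9 -2.3  1.4 -2.3 -0.8 -0.3 -0.6  0.1  1.1 -0.5 -0.1
  1.6 -0.2  3.6  1.6 -0.6  2.9 -1.8 -1.9  1.8 -2.5]
[ 0.5267 -0.1205  1.3901] 79.6462607080769 res [-0.2  0.8  0.3 -0.5 -0.1 -0.1 -0.  -0. ]
[ 0.5265 -0.1181  1.3803] 79.0879071446542 res [-0.8 -0.7  0.3 -1.  -0.4  1.2  1.   0.4]
[ 0.5264 -0.1196  1.3845] 79.32529349669267 res [-0.5  1.1 -0.1 -0.3 -0.3 -0.2 -0.5 -0.1 -0.6 -0.1  0.4 -0.6 -0.   1.6
  1.4  1. ]
[ 0.5321 -0.1377  1.363 ] 78.09662772619335 res [-0.8 -1.7 -1.6  0.4  1.   1.2  1.2 -0.4]
[ 0.5299 -0.137   1.3638] 78.13890164219183 res [ 0.3 -0.9 -0.9 -1.  -0.4  0.9  1.1  0.4]
[ 0.5307 -0.1371  1.3637] 78.13707435860084 res [-1.1 -1.2 -1.8  1.   0.8  1.8  0.9  0.1  0.6 -1.  -0.5 -1.1 -0.1  0.8
  1.5  0.3]
```

Call:
send_rows(
  steps=[0.3,0,0,-1.2,8,0.3,0,0,-1.2,8,0.3,0,0,-1.2,8,0.3,0,0,-1.2,8,0.3,0,0,-1.2,8,0.3,0,0,-1.2,8,0.3,0,0,-1.2,8,0.3,0,0,-1.2,8],
  newtons=40,
)

```text
clock: 1.1
position: [0.196, 0.5405, 0.3277]
ee_rot: [0.0, 0.671, 0.742, -0.0]
contact_force: [-0.1, -1.0, 0.0]
width: 0.0553
gripper_force: 0.0
```

Call:
send_rows(
  steps=[0.3,-3.9,2.9,0,0,0.3,-3.9,2.9,0,0,0.3,-3.9,2.9,0,0,0.3,-3.9,2.9,0,0,0.3,-3.9,2.9,0,0,0.3,-3.9,2.9,0,0,0.3,-3.9,2.9,0,0,0.3,-3.9,2.9,0,0,0.3,-3.9,2.9,0,0,0.3,-3.9,2.9,0,0,0.3,-3.9,2.9,0,0,0.3,-3.9,2.9,0,0],
)

```text
clock: 2.3
position: [0.5926, 0.1103, 0.3273]
ee_rot: [-0.0, 0.669, 0.743, 0.0]
contact_force: [0.2, 1.0, 0.2]
width: 0.0555
gripper_force: 0.0
```

Call:
send_rows(
  steps=[0.3,-4.1,2.7,0,0,0.3,0,0,4.5,0,0.3,0,0,4.5,0,0.3,0,0,4.5,0,0.3,0,0,4.5,0,0.3,0,0,4.5,0,0.3,0,0,0,0,0.3,0,0,0,0],
)

```text
clock: 3.1
position: [0.6229, 0.0741, 0.1024]
ee_rot: [-0.0, 0.669, 0.744, -0.0]
contact_force: [0.7, 0.2, 0.5]
width: 0.0553
gripper_force: 0.0
```

```bash
python3 - <<'E'
from h import *
T=get_image("top");S=get_image("side")
a=cv2.resize(T["color"][170:290,220:380],(800,600),interpolation=3)[:, :400] if 0 else cv2.resize(T["color"][165:285,230:350],(400,400),interpolation=3)
b=cv2.resize(S["color"][180:280,280:380],(400,400),interpolation=3)
cv2.imwrite("pics/c1.png",np.hstack([a,b])[:,:,::-1])
p,r,s=tool();print(p,r.as_matrix(),s["width"],proj(T,p),proj(S,p))
E
```

```text
[0.62501403 0.07418486 0.10517743] [[-1.05865385e-01  9.94366104e-01  5.34523836e-03]
 [ 9.94380361e-01  1.05866363e-01  1.00370848e-04]
 [-4.66075577e-04  5.32582585e-03 -9.99985709e-01]] 0.05601442351343025 [[296.37881803 227.37518019]] [[335.35167133 224.33563846]]
```

View pics/c1.png

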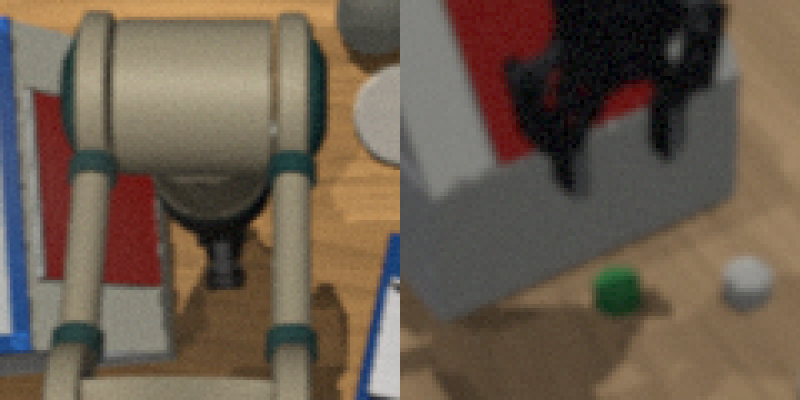

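Close view: the fingers straddle the stray cap, at (334,252) in the side view, and the white cap and hopper wall are clear. I'll descend and grip.

Call:
send_rows(
  steps=[0.3,0.2,0.1,3,0,0.3,0,0,3,0,0.3,0,0,2.5,0,0.3,0,0,1.3,0,0.3,0,0,0,0,-0.6,0,0,0,0,-0.6,0,0,0,0,-0.6,0,0,0,0,-0.6,0,0,0,0,-0.6,0,0,0,0,-0.6,0,0,0,0],
  newtons=30,
)

```text
clock: 4.3
position: [0.6253, 0.0763, 0.0066]
ee_rot: [0.002, 0.669, 0.744, 0.002]
contact_force: [-0.9, -0.7, 6.3]
width: 0.0283
gripper_force: 29.6
```

Call:
send_rows(
  steps=[-0.6,0,0,-3,0,-0.6,0,0,-4,5.6,-0.6,0,0,-4,5.6,-0.6,0,0,0,5.6,-0.6,-4.4,-1.5,0,0,-0.6,-4.4,-1.5,0,0,-0.6,-4.4,-1.5,0,0,-0.6,-4.4,-1.4,0,0,-0.6,0,0,0,0,-0.6,0,0,0,0],
)

```text
clock: 5.3
position: [0.5327, -0.0865, 0.115]
ee_rot: [0.0, 0.771, 0.637, 0.001]
contact_force: [0.3, 0.7, -0.4]
width: 0.0278
gripper_force: 29.7
```

```bash
python3 - <<'E'
from h import *
T=get_image("top");S=get_image("side")
a=cv2.resize(T["color"][200:320,300:420],(400,400),interpolation=3)
b=cv2.resize(S["color"][250:375,280:405],(400,400),interpolation=3)
cv2.imwrite("pics/c2.png",np.hstack([a,b])[:,:,::-1])
p,r,s=tool();print(p,r.as_matrix(),s["width"],s["gripper_force"],s["contact_force"])
E
```

```text
[ 0.53353691 -0.08518151  0.11475196] [[ 1.85978594e-01  9.82552787e-01  1.40810019e-03]
 [ 9.82553618e-01 -1.85979232e-01  3.35564241e-04]
 [ 5.91586973e-04  1.32112617e-03 -9.99998952e-01]] 0.028146586710263474 29.704725444316864 [-0.29051656 -0.86100953 -0.64540048]
```

View pics/c2.png

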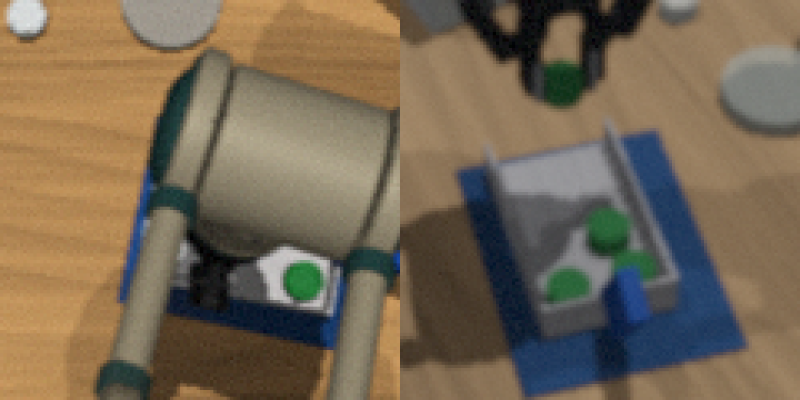

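The cap is held above the front half of the pan, with both side walls clear. I'll lower and release it.

Call:
send_rows(
  steps=[-0.6,0,0,3.5,0,-0.6,0,0,3.3,0,-0.6,0,0,2,0,-0.6,0,0,1,0,-0.6,0,0,0,0,-0.3,0,0,0,0,-0.1,0,0,0,0,-0.1,0,0,0,0,-0.1,0,0,0,0,-0.1,0,0,-2,0,-0.1,0,0,-4,0,-0.1,0,0,-4.5,0],
)

```text
clock: 6.6
position: [0.5317, -0.0855, 0.1217]
ee_rot: [-0.001, 0.77, 0.638, -0.001]
contact_force: [1.1, -0.5, -0.3]
width: 0.0385
gripper_force: 0.0
```

Call:
send_rows(
  steps=[0.2,-4.5,0,0,0,0.2,-4.6,0,0,0,0.2,-4.6,0,0,0,0.2,0,0,0,0,0.2,0,0,0,0],
)

```text
clock: 7.1
position: [0.5069, -0.2212, 0.1215]
ee_rot: [-0.0, 0.771, 0.637, 0.0]
contact_force: [-0.0, 0.3, 0.5]
width: 0.0511
gripper_force: 0.0
```

```bash
python3 - <<'E'
from h import *
T=get_image("top");S=get_image("side")
a=cv2.resize(T["color"][200:320,310:430],(400,400),interpolation=3)
b=cv2.resize(S["color"][270:395,280:405],(400,400),interpolation=3)
cv2.imwrite("pics/c3.png",np.hstack([a,b])[:,:,::-1])
p,r,s=tool();print(p,s["qpos"],proj(S,p), proj(S,[[.5073,-.2208,.066]]))
E
```

```text
[ 0.50713026 -0.21941509  0.12129433] [-5.34773559e-01  3.26998802e-01  1.72179883e+00  8.51817301e-04
  1.09341898e+00 -3.47977385e-01] [[350.67718042 325.09534898]] [[350.63552087 343.49476516]]
```

View pics/c3.png

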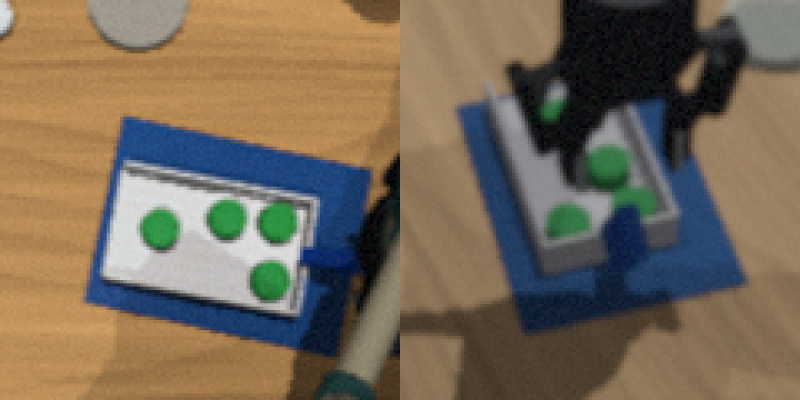

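All four caps are in the pan and the handle is between the fingers. I'll grip it lightly and test whether the scoop pivots between the pads.

Call:
send_rows(
  steps=[0.2,0,0,4,0,0.2,0,0,3.4,0,0.2,0,0,0,0,-1,0,0,0,0,-1,0,0,0,0,-1,0,0,0,0,-1,0,0,0,0,-1,0,0,0,0,-1,0,0,0,0,-1,0,0,0,0],
  newtons=20,
)

```text
clock: 8.2
position: [0.5086, -0.2209, 0.0492]
ee_rot: [0.002, 0.77, 0.638, 0.001]
contact_force: [0.7, 0.5, 6.7]
width: 0.0141
gripper_force: 24.6
```

Call:
send_rows(
  steps=[-1,0.1,0,-0.5,0,-1,0.1,0,-0.5,0,-1,0.1,0,-0.5,0,-1,0.1,0,-0.5,0,-1,0.1,0,-0.5,0,-1,0,0,0,0,-1,0,0,0,0],
)

```text
clock: 8.9
position: [0.5082, -0.2154, 0.0724]
ee_rot: [0.0, 0.77, 0.638, 0.0]
contact_force: [0.3, -0.2, -2.6]
width: 0.0137
gripper_force: 23.4
```

```bash
python3 - <<'E'
from h import *
S=get_image("side")
b=cv2.resize(S["color"][250:375,280:405],(600,600),interpolation=3)
cv2.imwrite("pics/c4.png",b[:,:,::-1])
p,r,s=tool();print(p,s["contact_force"],s["moment"])
E
```

```text
[ 0.50812335 -0.21533029  0.07217976] [ 0.59244868 -0.73868327 -1.36596466] [-0.15521153  0.01369427  0.02418144]
```

View pics/c4.png

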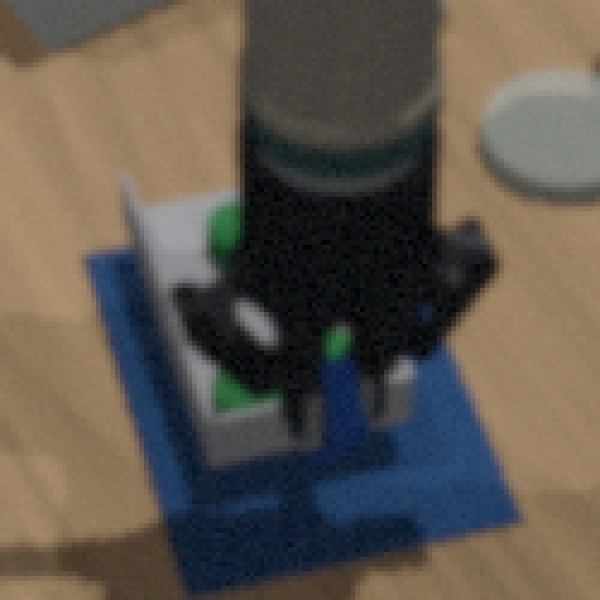

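The side view shows the scoop lifted level, with the pan at about (600 px crop) (300,350), so it doesn't slip even at 20 N. I'll see whether a finger target close to the bar's width weakens the grip enough for a controlled pivot. The lip is only about 23 mm above the mat.

Call:
send_rows(
  steps=[-0.8,0,0,0,0,-0.8,0,0,0,0,-0.8,0,0,0,0],
)

```text
clock: 9.25
position: [0.5081, -0.2154, 0.0721]
ee_rot: [-0.0, 0.77, 0.638, -0.0]
contact_force: [0.1, 0.4, -2.1]
width: 0.0133
gripper_force: 23.4
```

Call:
send_rows(
  steps=[-0.72,0,0,0,0,-0.72,0,0,0,0,-0.72,0,0,0,0],
)

```text
clock: 9.55
position: [0.5082, -0.2154, 0.0723]
ee_rot: [-0.0, 0.77, 0.638, 0.0]
contact_force: [1.1, -0.2, -2.3]
width: 0.0138
gripper_force: 23.4
```

```bash
python3 - <<'E'
from h import *
m=[]
for i in range(6): get_image("side"); p,r,s=tool(); m.append(np.r_[s["moment"],s["contact_force"],s["gripper_force"],s["width"]])
print(np.round(np.mean(m,0),4))
E
```

```text
[-1.80700e-01  2.48000e-02 -2.25000e-02 -3.08900e-01 -2.41900e-01
 -2.01800e+00  2.33804e+01  1.38000e-02]
```

Call:
send_rows(
  steps=[-0.69,0,0,0,0,-0.69,0,0,0,0],
)

```text
clock: 10.05
position: [0.5082, -0.2154, 0.0723]
ee_rot: [-0.0, 0.77, 0.638, 0.0]
contact_force: [0.3, 0.5, -2.8]
width: 0.0137
gripper_force: 23.4
```

Call:
send_rows(
  steps=[-0.675,0,0,0,0,-0.675,0,0,0,0],
)

```text
clock: 10.25
position: [0.5083, -0.2154, 0.0724]
ee_rot: [-0.0, 0.77, 0.638, 0.0]
contact_force: [-0.3, 0.9, -1.6]
width: 0.0141
gripper_force: 7.6
```

Call:
send_rows(
  steps=[-0.665,0,0,0,0,-0.665,0,0,0,0],
)

```text
clock: 10.45
position: [0.5084, -0.2154, 0.0726]
ee_rot: [0.0, 0.77, 0.638, 0.0]
contact_force: [-0.9, 0.3, 0.5]
width: 0.0146
gripper_force: 0.1
```

```bash
python3 - <<'E'
from h import *
T=get_image("top")
print([ (np.round(c,1),st[4]) for st,c,m in blobs(T,"green") if 320<c[0]<440],tool()[2]["contact_force"],tool()[2]["moment"],tool()[2]["gripper_force"])
o=np.array([.5264,-.1196,.008]);
Rz=R.from_euler("z",79.3,degrees=True)
for st,c,m in blobs(T,"green"):
    if 320<c[0]<440: print(Rz.inv().apply(world(T,c,.024)[0]-o)*1000)
E
```

```text
[(array([379.7, 266.2]), np.int32(92)), (array([394.8, 267.1]), np.int32(98)), (array([359.6, 268.9]), np.int32(92)), (array([392.3, 284.8]), np.int32(95))] [ 0.12356639 -0.18411014  0.16603623] [ 0.03324494  0.01238978 -0.02990919] 0.053000226616859436
[-14.94999052 -17.52277117  16.        ]
[-53.17568578 -22.77593112  16.        ]
[34.02630978 -0.28513253 16.        ]
[-54.96112398  22.68134579  16.        ]
```

The caps still sit correctly in the pan and the scoop is back flat on the mat. Grip force follows the target finely: −0.675 gives about 8 N. I'll regrip and repeat the pivot test at that level.

Call:
send_rows(
  steps=[0,0,0,0,0,0,0,0,0,0,0,-1,0,0,0,0,0,0,2.5,0,0,0,0,0,0,-1,0,0,0,0,-1,0,0,0,0,-1,0,0,0,0,-1,0,0,0,0,-1,0,0,0,0,-1,0,0,0,0],
  newtons=40,
)

```text
clock: 11.6
position: [0.5067, -0.2257, 0.048]
ee_rot: [0.001, 0.77, 0.638, 0.0]
contact_force: [-1.0, -1.5, 4.5]
width: 0.0133
gripper_force: 40.5
```

Call:
send_rows(
  steps=[-1,0,0,-1,0,-1,0,0,-1,0,-1,0,0,-1,0,-1,0,0,0,0,-0.69,0,0,0,0,-0.682,0,0,0,0,-0.678,0,0,0,0,-0.678,0,0,0,0,-0.678,0,0,0,0],
)

```text
clock: 12.5
position: [0.5062, -0.2251, 0.077]
ee_rot: [-0.0, 0.77, 0.638, -0.0]
contact_force: [0.1, -0.3, -2.1]
width: 0.0138
gripper_force: 15.7
```

```bash
cat > m.py <<'E'
from h import *
def chk():
    m=[]
    for i in range(4): T=get_image("top"); p,r,s=tool(); m.append(np.r_[p,s["moment"],s["contact_force"],s["gripper_force"],s["width"]])
    print(np.round(np.mean(m,0),4)); print([np.round(c,1).tolist() for st,c,m in blobs(T,"green") if 150<c[0]<440])
chk()
E
python3 m.py
```

```text
[ 5.06300e-01 -2.25200e-01  7.71000e-02 -1.34500e-01  3.72000e-02
 -1.14000e-02 -6.28600e-01  1.63300e-01 -1.96920e+00  1.57024e+01
  1.36000e-02]
[[381.2, 265.3], [396.5, 266.4], [360.6, 268.2], [393.9, 284.2]]
```

Call:
send_rows(
  steps=[-0.674,0,0,0,0,-0.674,0,0,0,0,-0.674,0,0,0,0],
)

```text
clock: 13.0
position: [0.5064, -0.2252, 0.0774]
ee_rot: [-0.0, 0.77, 0.638, 0.0]
contact_force: [-0.0, -0.4, -1.6]
width: 0.0141
gripper_force: 4.9
```

```bash
python3 m.py
```

```text
[ 0.5064 -0.2252  0.0773  0.0294 -0.0132 -0.0124  0.0285  0.5246 -1.559
  4.9095  0.0139]
[[384.3, 266.6], [399.7, 267.4], [363.7, 269.8], [397.2, 285.2]]
```

Call:
send_rows(
  steps=[-0.671,0,0,0,0,-0.671,0,0,0,0,-0.671,0,0,0,0],
)

```text
clock: 13.5
position: [0.5065, -0.2254, 0.0775]
ee_rot: [0.0, 0.77, 0.638, 0.0]
contact_force: [-0.6, 0.5, 0.0]
width: 0.0137
gripper_force: 0.0
```

```bash
python3 m.py
```

```text
[ 0.5065 -0.2253  0.0774 -0.024   0.0071  0.0019  0.0148 -0.29    0.2305
  0.0045  0.014 ]
[[384.9, 267.1], [399.5, 268.2], [364.4, 270.0], [397.1, 285.3]]
```

The controlled pivot works: at about 5 N the scoop swings down slowly on its own, and at 16 N or more it holds. I'll regrip firmly, lift, and check the obstacle positions.

Call:
send_rows(
  steps=[0,0,0,0,0,0,0,0,0,0,0,-1.4,0,0,0,0,0,0,3,0,0,0,0,0,0,-1,0,0,0,0,-1,0,0,0,0,-1,0,0,0,0,-1,0,0,0,0,-1,0,0,0,0,-1,0,0,0,0],
  newtons=60,
)

```text
clock: 14.8
position: [0.5042, -0.2396, 0.0482]
ee_rot: [0.001, 0.77, 0.638, 0.0]
contact_force: [-0.1, -1.6, 4.5]
width: 0.013
gripper_force: 59.0
```

```bash
python3 - <<'E'
from h import *
T=get_image("top");S=get_image("side")
print("dish",world(T,[352,200],.014),"wash base S",world(S,[424,262],.0),"amber base S",world(S,[460,325],0),"amber cap T",world(T,[438,170],.17), "white",world(T,[308,205],.016))
Rz=R.from_euler("z",79.3,degrees=True); q=np.array([[-10.3,0],[35,0]])
p,r,s=tool();print(p,s["moment"],s["contact_force"],s["width"])
for st,c,m in blobs(T,"green"):
    if 320<c[0]<440: print(Rz.inv().apply(world(T,c,.024)[0]-p)*1000)
E
```

```text
dish [[ 0.71440493 -0.06671669  0.014     ]] wash base S [[ 0.80843458 -0.0411043   0.        ]] amber base S [[ 0.76785523 -0.24291518  0.        ]] amber cap T [[ 0.75377211 -0.25311415  0.17      ]] white [[0.69890069 0.04843175 0.016     ]]
[ 0.50424772 -0.23956053  0.04814444] [-0.16716426  0.27357546  0.05397317] [-0.76035332 -2.16902735  6.07094072] 0.013210813910545351
[ 93.55592421 -17.21854657 -24.1444445 ]
[ 56.73479497 -22.11953422 -24.1444445 ]
[143.61600418   0.52108461 -24.1444445 ]
[ 55.17969598  21.85184046 -24.1444445 ]
```

Call:
send_rows(
  steps=[-1,0,0,-1,0,-1,0,0,-2,0,-1,0,0,-2.4,0,-1,0,0,-2.4,-2,-1,0,0,-2,-3,-1,0,0,-1.6,-3.6,-1,0,0,0,-4,-1,0,0,0,-3,-1,0,0,0,-1,-1,0,0,0,0],
)

```text
clock: 15.9
position: [0.5035, -0.2385, 0.161]
ee_rot: [-0.001, 0.67, 0.742, 0.0]
contact_force: [0.2, 0.6, -2.1]
width: 0.0134
gripper_force: 58.6
```

Call:
send_rows(
  steps=[-1,0.5,0.7,0,0,-1,1,1.3,0,0,-1,1.4,1.8,0,0,-1,1.4,1.8,0,0,-1,1.4,1.8,0,0,-1,1.4,1.8,0,0,-1,1.4,1.8,0,0,-1,1.4,1.8,0,0,-1,1.3,1.6,0,0,-1,1,1.2,0,0,-1,0.6,0.7,0,0,-1,0,0,0,0],
)

```text
clock: 17.1
position: [0.6535, -0.0939, 0.161]
ee_rot: [-0.0, 0.669, 0.743, 0.0]
contact_force: [0.9, 0.2, -2.4]
width: 0.0132
gripper_force: 58.6
```

```bash
python3 - <<'E'
from h import *
T=get_image("top");S=get_image("side")
a=cv2.resize(T["color"][150:290,220:380],(400,350),interpolation=3)
b=cv2.resize(S["color"][140:280,250:410],(400,350),interpolation=3)
cv2.imwrite("pics/c5.png",np.hstack([a,b])[:,:,::-1])
p,r,s=tool();print(p,r.as_matrix(),s["moment"],s["contact_force"])
h=R.from_euler("z",95.9,degrees=True); print("hopper frame rel sill mm",h.inv().apply(p-[.6303,.1213,.1])*1000)
for st,c,m in blobs(T,"green"):
    if 220<c[0]<440: print(r.inv().apply(world(T,c,.024+.114)[0]-p)*1000)
E
```

```text
[ 0.65231435 -0.09528815  0.16115099] [[-1.02407150e-01  9.94742049e-01 -1.01586448e-03]
 [ 9.94742503e-01  1.02406722e-01 -4.64136011e-04]
 [-3.57664254e-04 -1.05805443e-03 -9.99999376e-01]] [-0.17454868 -0.00639947  0.0265533 ] [-0.03569083  0.14394833 -2.8817952 ]
hopper frame rel sill mm [-217.70375195    0.36591134   61.1509863 ]
[59.74833666 23.52649863 23.10473855]
[94.6141399  18.15544252 23.09795117]
[144.31849017  -0.54252412  23.09995717]
```

View pics/c5.png

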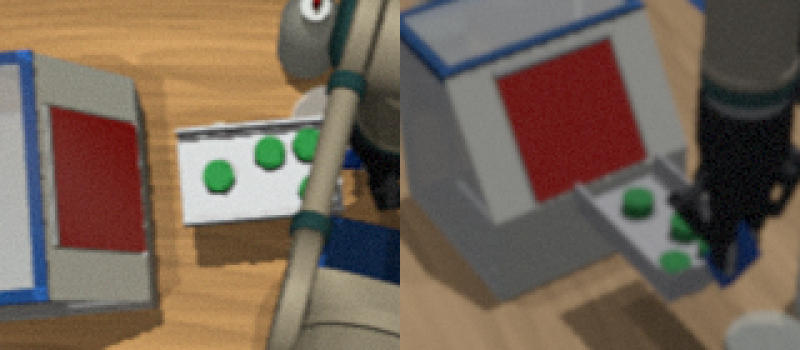

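The scoop is level and square to the flap, with its lip just in front of the opening and all the caps aboard. I'll push in through the flap.

Call:
send_rows(
  steps=[-1,0.6,0,0,0,-1,1.1,0,0,0,-1,1.3,0,0,0,-1,1.3,0,0,0,-1,1.2,0,0,0,-1,1.2,0,0,0,-1,1.2,0,0,0,-1,1.2,0,0,0,-1,1.2,0,0,0,-1,1.2,0,0,0,-1,1,0,0,0,-1,0,0,0,0],
)

```text
clock: 18.4
position: [0.64, 0.0306, 0.1615]
ee_rot: [0.0, 0.669, 0.743, 0.0]
contact_force: [-0.1, -3.8, -3.4]
width: 0.0136
gripper_force: 58.6
```

```bash
cat > m2.py <<'E'
from h import *
m=[]
T=get_image("top");S=get_image("side")
p,r,s=tool(); h=R.from_euler("z",95.9,degrees=True)
print("TCP rel sill",np.round(h.inv().apply(p-[.6303,.1213,.1])*1000),"M_h",h.inv().apply(s["moment"]),"F_h",h.inv().apply(s["contact_force"]),s["width"],s["gripper_force"])
for n,im in(("T",T),("S",S)):
  for col in("green","red"):
    print(n,col,[(np.round(c).tolist(),int(st[4])) for st,c,k in blobs(im,col,10) if 170<c[0]<400 and 140<c[1]<300])
E
python3 m2.py
```

```text
TCP rel sill [-93.  -0.  61.] M_h [0.05504011 0.75402017 0.01401274] F_h [-3.16482907  0.70173339 -2.25931798] 0.01304872136558728 58.57547700405121
T green [([290.0, 212.0], 113), ([271.0, 214.0], 18), ([254.0, 225.0], 97), ([293.0, 231.0], 109)]
T red []
S green [([316.0, 193.0], 84), ([332.0, 202.0], 39), ([339.0, 206.0], 10), ([328.0, 213.0], 39)]
S red [([311.0, 175.0], 353)]
```

Call:
send_rows(
  steps=[-1,0,0,0,0,-1,0,0,0,0,-1,0,0,0,0],
  newtons=20,
)

```text
clock: 18.8
position: [0.64, 0.0288, 0.1612]
ee_rot: [0.0, 0.67, 0.742, -0.0]
contact_force: [0.3, -2.4, -3.1]
width: 0.0134
gripper_force: 58.6
```

```bash
python3 m2.py
```

```text
TCP rel sill [-93.  -0.  61.] M_h [ 2.06085459e-02  7.18481440e-01 -2.83177987e-04] F_h [-2.89036852  0.35239232 -3.22355196] 0.013300169621111666 58.56853008270264
T green [([292.0, 212.0], 116), ([272.0, 214.0], 20), ([255.0, 225.0], 102), ([294.0, 231.0], 110)]
T red []
S green [([316.0, 193.0], 83), ([333.0, 203.0], 52), ([329.0, 214.0], 35)]
S red [([312.0, 175.0], 315), ([319.0, 164.0], 12), ([294.0, 182.0], 10)]
```

Call:
send_rows(
  steps=[-0.684,0,0,0,0,-0.684,0,0,0,0],
)

```text
clock: 19.1
position: [0.64, 0.0293, 0.1613]
ee_rot: [-0.0, 0.67, 0.742, 0.0]
contact_force: [-0.5, -2.7, -1.9]
width: 0.0135
gripper_force: 32.1
```

```bash
python3 m2.py
```

```text
TCP rel sill [-92.  -0.  61.] M_h [0.03492001 0.78960537 0.03575431] F_h [-2.96970525 -0.08232979 -2.42358307] 0.01432306614236031 32.1334183216095
T green [([291.0, 212.0], 118), ([272.0, 215.0], 20), ([255.0, 225.0], 102), ([293.0, 231.0], 108)]
T red []
S green [([316.0, 193.0], 82), ([334.0, 203.0], 49), ([328.0, 213.0], 37)]
S red [([310.0, 174.0], 386)]
```

Call:
send_rows(
  steps=[-0.68,0,0,0,0,-0.68,0,0,0,0,-0.678,0,0,0,0,-0.678,0,0,0,0],
)

```text
clock: 19.6
position: [0.64, 0.0294, 0.1614]
ee_rot: [0.0, 0.67, 0.742, 0.0]
contact_force: [-0.6, -2.5, -1.8]
width: 0.0139
gripper_force: 15.9
```

```bash
python3 m2.py
```

```text
TCP rel sill [-92.  -0.  61.] M_h [0.00353205 0.57720656 0.02538475] F_h [-2.97771361 -0.12278662 -2.20298043] 0.01362717489447566 15.865964591503143
T green [([291.0, 212.0], 118), ([271.0, 215.0], 20), ([255.0, 225.0], 101), ([293.0, 231.0], 107)]
T red []
S green [([316.0, 193.0], 82), ([333.0, 203.0], 54), ([328.0, 213.0], 37)]
S red [([310.0, 174.0], 365), ([315.0, 183.0], 11)]
```

Call:
send_rows(
  steps=[-0.676,0,0,0,0,-0.676,0,0,0,0,-0.675,0,0,0,0,-0.675,0,0,0,0],
)

```text
clock: 20.1
position: [0.6401, 0.0294, 0.1614]
ee_rot: [0.0, 0.67, 0.742, 0.0]
contact_force: [-0.9, -3.3, -0.9]
width: 0.0139
gripper_force: 7.7
```

```bash
python3 m2.py
```

```text
TCP rel sill [-92.  -0.  61.] M_h [0.05550017 0.50377403 0.04276976] F_h [-2.96757574  0.41414154 -1.44585347] 0.013885212266526345 7.756316810846329
T green [([291.0, 212.0], 117), ([272.0, 215.0], 20), ([255.0, 225.0], 103), ([293.0, 231.0], 107)]
T red []
S green [([316.0, 193.0], 85), ([334.0, 203.0], 56), ([328.0, 213.0], 36)]
S red [([324.0, 166.0], 57), ([307.0, 177.0], 300)]
```

```bash
cat > th.py <<'E'
from m2 import *
caps=np.array([[-9.4,-17.2,20],[-46.3,-22.1,20],[-47.8,21.9,20],[40.6,.5,20]])/1000
def pred(im,th):
    g=p+[0,0,.019]; q=caps-[-.103,0,.062]; q=R.from_euler("y",th,degrees=True).apply(q)
    return proj(im,h.apply(q)+g)
for th in (0,5,10,15,20,30): print(th,np.round(pred(T,th)).tolist(),np.round(pred(S,th)).tolist())
E
python3 th.py
```

```text
TCP rel sill [-92.  -0.  61.] M_h [0.04731235 0.56133901 0.05007065] F_h [-3.48223255  0.63502861 -1.04834264] 0.013739310050564656 7.760227471590042
T green [([291.0, 212.0], 119), ([271.0, 215.0], 21), ([255.0, 225.0], 102), ([293.0, 231.0], 109)]
T red []
S green [([316.0, 193.0], 83), ([334.0, 203.0], 51), ([328.0, 213.0], 39)]
S red [([311.0, 174.0], 377)]
0 [[275.0, 215.0], [290.0, 212.0], [292.0, 230.0], [254.0, 225.0]] [[334.0, 199.0], [344.0, 206.0], [329.0, 213.0], [317.0, 191.0]]
5 [[277.0, 216.0], [292.0, 212.0], [294.0, 230.0], [256.0, 225.0]] [[335.0, 202.0], [345.0, 209.0], [330.0, 215.0], [318.0, 196.0]]
10 [[279.0, 216.0], [294.0, 212.0], [296.0, 231.0], [259.0, 226.0]] [[336.0, 206.0], [346.0, 211.0], [331.0, 218.0], [319.0, 201.0]]
15 [[281.0, 217.0], [296.0, 213.0], [298.0, 231.0], [262.0, 226.0]] [[337.0, 209.0], [347.0, 213.0], [332.0, 220.0], [320.0, 206.0]]
20 [[284.0, 217.0], [298.0, 213.0], [300.0, 231.0], [266.0, 227.0]] [[339.0, 213.0], [349.0, 216.0], [333.0, 223.0], [322.0, 211.0]]
30 [[290.0, 217.0], [303.0, 213.0], [305.0, 231.0], [274.0, 228.0]] [[342.0, 220.0], [351.0, 220.0], [336.0, 227.0], [326.0, 221.0]]
```

Call:
send_rows(
  steps=[-0.675,0.3,0,-0.7,0,-0.675,0.3,0,-0.7,0,-0.675,0.4,0,-0.6,0,-0.675,0,0,0,0],
)

```text
clock: 20.7
position: [0.6395, 0.0405, 0.183]
ee_rot: [0.0, 0.67, 0.743, 0.001]
contact_force: [0.7, -1.4, 1.9]
width: 0.0141
gripper_force: 8.2
```

```bash
python3 th.py
```

```text
TCP rel sill [-82.  -1.  82.] M_h [ 0.04503939  0.10822425 -0.02253365] F_h [-1.3188004   0.45061504  3.23298099] 0.01394062540429999 8.194799423217773
T green [([285.0, 215.0], 136), ([261.0, 225.0], 52), ([298.0, 229.0], 112)]
T red []
S green [([321.0, 205.0], 67), ([337.0, 207.0], 46)]
S red [([310.0, 182.0], 771)]
0 [[269.0, 214.0], [285.0, 210.0], [287.0, 229.0], [248.0, 223.0]] [[332.0, 189.0], [342.0, 197.0], [327.0, 203.0], [314.0, 181.0]]
5 [[271.0, 214.0], [287.0, 211.0], [289.0, 229.0], [251.0, 224.0]] [[333.0, 193.0], [343.0, 199.0], [327.0, 206.0], [315.0, 186.0]]
10 [[274.0, 215.0], [289.0, 211.0], [291.0, 229.0], [254.0, 225.0]] [[334.0, 196.0], [344.0, 201.0], [329.0, 208.0], [317.0, 191.0]]
15 [[276.0, 215.0], [291.0, 211.0], [293.0, 229.0], [257.0, 225.0]] [[335.0, 200.0], [345.0, 204.0], [330.0, 211.0], [318.0, 197.0]]
20 [[279.0, 215.0], [293.0, 211.0], [295.0, 230.0], [261.0, 226.0]] [[336.0, 203.0], [346.0, 206.0], [331.0, 213.0], [320.0, 202.0]]
30 [[285.0, 216.0], [298.0, 211.0], [300.0, 229.0], [268.0, 226.0]] [[340.0, 210.0], [349.0, 211.0], [333.0, 217.0], [324.0, 212.0]]
```

Call:
send_rows(
  steps=[-0.675,0.6,0,-0.5,0,-0.675,0.6,0,-0.4,0,-0.675,0.7,0,-0.4,0,-0.675,0.7,0,-0.4,0,-0.675,0.8,0,-0.3,0,-0.675,0.8,0,-0.3,0,-0.675,0.8,0,-0.2,0,-0.675,0.8,0,-0.2,0,-0.675,0.2,0,0,0,-0.675,0,0,0,0,-0.675,0,0,0,0],
)

```text
clock: 21.9
position: [0.6329, 0.0997, 0.2084]
ee_rot: [-0.0, 0.67, 0.742, 0.001]
contact_force: [-1.5, 0.9, 1.4]
width: 0.014
gripper_force: 8.1
```

```bash
sed -i 's/(0,5,10,15,20,30)/(30,40,50,60)/' th.py; python3 th.py
```

```text
TCP rel sill [-22.  -0. 108.] M_h [ 0.00286535 -0.39324458  0.01933759] F_h [ 2.08408739 -0.81344641  0.7844888 ] 0.014305346165866687 8.06297019124031
T green []
T red []
S green []
S red [([308.0, 185.0], 698)]
30 [[259.0, 216.0], [272.0, 212.0], [274.0, 230.0], [242.0, 227.0]] [[326.0, 189.0], [335.0, 189.0], [319.0, 195.0], [311.0, 191.0]]
40 [[266.0, 216.0], [277.0, 211.0], [279.0, 230.0], [252.0, 227.0]] [[329.0, 195.0], [337.0, 193.0], [322.0, 199.0], [315.0, 200.0]]
50 [[273.0, 216.0], [282.0, 211.0], [284.0, 230.0], [262.0, 227.0]] [[333.0, 201.0], [340.0, 196.0], [324.0, 202.0], [320.0, 209.0]]
60 [[281.0, 216.0], [287.0, 211.0], [289.0, 229.0], [272.0, 227.0]] [[337.0, 206.0], [343.0, 198.0], [327.0, 205.0], [325.0, 217.0]]
```

```bash
python3 - <<'E'
from h import *
T=get_image("top");S=get_image("side")
a=cv2.resize(T["color"][150:290,170:330],(400,350),interpolation=3)
b=cv2.resize(S["color"][115:270,230:385],(400,400),interpolation=3)[:350]
im=np.hstack([a,b]); im=np.clip(im.astype(float)*1.5,0,255).astype(np.uint8)
cv2.imwrite("pics/c6.png",im[:,:,::-1])
E
```

```text
(no output)
```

View pics/c6.png

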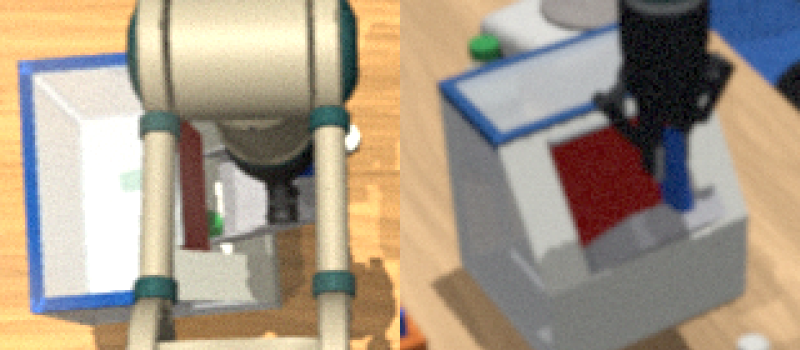

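The picture shows one cap inside the hopper at top-view (222,222). Another may still be under the flap's edge at (255,239), with the scoop tipped about 50°. I'll raise the scoop to lift the flap and shake the caps free.

Call:
send_rows(
  steps=[-0.677,0.3,0,-1,0,-0.677,0.3,0,-1,0,-0.677,0.3,0,-1,0,-0.677,0.3,0,-1,0,-0.677,0.3,0,-1,0,-0.677,0,0,0,0,-0.677,0,0,0,0,-0.677,0,0,0,0],
)

```text
clock: 22.9
position: [0.6317, 0.1141, 0.2585]
ee_rot: [0.0, 0.67, 0.742, 0.001]
contact_force: [1.3, -0.0, -0.0]
width: 0.0141
gripper_force: 8.1
```

```bash
cat > look.py <<'E'
from h import *
T=get_image("top");S=get_image("side")
for n,im in(("T",T),("S",S)):
    hh=cv2.cvtColor(im["color"],cv2.COLOR_RGB2HSV)
    for nm,lo,hi in(("green",(45,30,40),(85,255,255)),("red",(0,120,40),(8,255,255))):
        m=cv2.inRange(hh,lo,hi); k,l,st,c=cv2.connectedComponentsWithStats(m)
        print(n,nm,[(np.round(c[i]).tolist(),st[i][2:].tolist(),hh[l==i].mean(0).astype(int).tolist()) for i in range(1,k) if st[i][4]>7 and 170<c[i][0]<400 and 130<c[i][1]<300])
p,r,s=tool();print(p,r.as_matrix()[:,0],s["contact_force"],s["moment"])
E
python3 look.py
```

```text
T green [([293.0, 139.0], [2, 8, 9], [65, 41, 63]), ([204.0, 158.0], [3, 21, 39], [73, 52, 67]), ([294.0, 152.0], [3, 6, 9], [82, 88, 59]), ([284.0, 189.0], [8, 9, 15], [75, 78, 56]), ([217.0, 194.0], [16, 9, 114], [74, 44, 78]), ([293.0, 263.0], [18, 11, 98], [79, 70, 68]), ([220.0, 271.0], [14, 4, 17], [76, 61, 54])]
T red [([350.0, 139.0], [9, 27, 81], [3, 206, 153]), ([252.0, 228.0], [25, 57, 855], [2, 164, 85])]
S green [([263.0, 133.0], [13, 12, 110], [65, 124, 84]), ([306.0, 219.0], [6, 4, 13], [60, 65, 61])]
S red [([307.0, 181.0], [40, 50, 707], [0, 200, 82]), ([303.0, 214.0], [5, 6, 17], [1, 168, 77])]
[0.63155614 0.11401532 0.25826527] [-1.02199713e-01  9.94763800e-01  4.47954603e-04] [ 1.40161016  0.38636422 -0.11450367] [ 0.13516928 -0.15625863  0.00251331]
```

```bash
cat > blue.py <<'E'
from h import *
from scipy.optimize import least_squares
S=get_image("side");p,r,s=tool(); h=R.from_matrix(np.c_[r.as_matrix()[:,0],-r.as_matrix()[:,1],-r.as_matrix()[:,2]])
b=[(c,st,m) for st,c,m in blobs(S,"blue",20)]; g=p+[0,0,.019]; pg=proj(S,g)[0]
c,st,m=min(b,key=lambda t:np.min(np.hypot(*(np.argwhere(t[2])[:,::-1]-pg).T))); print("blue",c,st,"grip px",pg)
x=np.argwhere(m)[:,::-1]; u,sv,v=np.linalg.svd(x-x.mean(0)); print("dir",np.degrees(np.arctan2(v[0][1],v[0][0])),sv[:2]/len(x)**.5)
ax=np.array([-.5,0,.866])
for th in range(0,80,10):
    R2=R.from_euler("y",th,degrees=True); q=np.array([ax*.025,-ax*.047]); a=proj(S,h.apply(R2.apply(q))+g); d=a[1]-a[0]
    print(th,np.round(a).tolist(),"dir",round(np.degrees(np.arctan2(d[1],d[0]))),"lip",np.round(h.apply(R2.apply([.178,0,-.058]))+g,3))
E
python3 blue.py
```

```text
blue [333.97101449 159.19323671] [329 143  12  31 207] grip px [329.30813381 153.02229149]
dir 78.84504544398197 [8.80760824 2.07851479]
0 [[332.0, 147.0], [324.0, 164.0]] dir 117 lip [0.613 0.291 0.219]
10 [[331.0, 146.0], [326.0, 166.0]] dir 105 lip [0.615 0.278 0.189]
20 [[330.0, 144.0], [328.0, 169.0]] dir 96 lip [0.616 0.261 0.162]
30 [[329.0, 143.0], [330.0, 171.0]] dir 89 lip [0.619 0.239 0.138]
40 [[328.0, 143.0], [332.0, 172.0]] dir 83 lip [0.621 0.213 0.118]
50 [[327.0, 142.0], [333.0, 173.0]] dir 78 lip [0.624 0.184 0.104]
60 [[326.0, 142.0], [335.0, 173.0]] dir 74 lip [0.628 0.153 0.094]
70 [[325.0, 142.0], [337.0, 173.0]] dir 69 lip [0.631 0.12  0.09 ]
```

Call:
send_rows(
  steps=[-0.69,0,0,0,0,-0.69,0.8,0,0,0,-0.69,0,0,0,0,-0.69,-1,0,-0.4,0,-0.69,1,0,0.4,0,-0.69,-1,0,-0.4,0,-0.69,1,0,0.4,0,-0.69,0,0,0,0,-0.69,0,0,0,0],
  newtons=60,
)

```text
clock: 23.95
position: [0.6305, 0.1219, 0.2582]
ee_rot: [0.0, 0.67, 0.743, -0.0]
contact_force: [0.1, -1.0, -1.7]
width: 0.014
gripper_force: 23.6
```

```bash
python3 look.py; python3 blue.py | head -2; python3 - <<'E'
from h import *
T=get_image("top");S=get_image("side"); np.save("T1.npy",T["color"]); 
h=R.from_euler("z",95.9,degrees=True); hop=np.array([.620,.2208,0])
# mean colour of interior floor grid cells seen from top (hopper frame)
for im,n in((T,"T"),(S,"S")):
    hh=cv2.cvtColor(im["color"],cv2.COLOR_RGB2HSV).astype(int)
    for y in np.arange(-.1,.101,.02):
        row=[]
        for x in np.arange(-.09,.091,.02):
            u,v=proj(im,h.apply([x,y,.018])+hop)[0].round().astype(int); c=im["color"][v,u].astype(int); row.append("%4d"%(c[1]-max(c[0],c[2])))
        print(n,"%.2f"%y,*row)
E
```

```text
T green [([288.0, 139.0], [4, 9, 13], [75, 70, 50]), ([287.0, 147.0], [3, 6, 8], [76, 64, 62]), ([198.0, 158.0], [2, 17, 26], [71, 45, 69]), ([289.0, 164.0], [4, 18, 22], [77, 76, 56]), ([199.0, 171.0], [2, 7, 8], [50, 39, 70]), ([278.0, 187.0], [8, 4, 10], [72, 68, 60]), ([211.0, 195.0], [16, 9, 99], [73, 41, 80]), ([288.0, 263.0], [18, 11, 108], [79, 67, 69]), ([218.0, 264.0], [7, 3, 8], [67, 64, 62]), ([207.0, 270.0], [5, 7, 11], [78, 83, 67]), ([212.0, 272.0], [8, 3, 11], [73, 62, 64])]
T red [([350.0, 139.0], [9, 27, 80], [2, 207, 154]), ([251.0, 230.0], [22, 48, 622], [3, 153, 78])]
S green [([263.0, 133.0], [12, 13, 111], [65, 125, 83]), ([305.0, 218.0], [5, 5, 19], [63, 79, 60])]
S red [([305.0, 180.0], [38, 51, 595], [1, 199, 76])]
[0.63052444 0.12176029 0.25835825] [-1.02500609e-01  9.94732895e-01 -3.03343296e-04] [ 0.1518315  -1.94161165 -1.11960009] [-0.27448594 -0.11506207 -0.00114615]
blue [331.89756098 157.44390244] [327 141  12  31 205] grip px [327.30483291 151.39370001]
dir 78.55925825999053 [8.67589402 2.08697537]
T -0.10   -7   -2   -8   -5    1  -27    0    6    
[... 512 characters left out ...]
0    5    8
T 0.10   -1    4    0    2    0   -6   -4   -3   -7   -8
S -0.10    1    1    0    0    0   -3   -1   -2   -4   -2
S -0.08    0    0    1    0   -1   -2   -2   -3   -2   -3
S -0.06    1    0    0    2    2   -1   -2   -1   -2   -5
S -0.04    1    3    0    1    4   -2   -1   -2   -2  -54
S -0.02    0    1   -1   -1    1   -1   -2   -4  -61  -60
S 0.00    0    0    2    0    1    7  -47  -25    0   -2
S 0.02    2    2   -2    1    1    1    1    0    1   -2
S 0.04   -2    2   -3    2    1    0    0    0    2    1
S 0.06   -2    0    0    0    2    2   -1    0   -3    0
S 0.08    1    1    2    0    0   -1   -2    1   -1    0
S 0.10   -1    1    0    0    0   -1    1    1    0    0
```

Force agrees with an empty scoop and the tip is about 49°. I'll draw it out.

Call:
send_rows(
  steps=[-0.8,0,0,-0.8,0,-0.8,-0.4,0,-0.8,0,-0.8,-1,0,-0.6,0,-0.8,-1,0,-0.4,0,-0.8,-1,0,0,0,-0.8,-1,0,0,0,-0.8,-1,0,0,0,-0.8,-1.2,0,0,0,-0.8,-1.2,0,0,0,-0.8,-1.4,0,0,0,-0.8,-1.8,0,0,0,-0.8,-2,0,0,0],
)

```text
clock: 25.4
position: [0.6439, -0.0088, 0.2843]
ee_rot: [0.0, 0.67, 0.743, 0.0]
contact_force: [0.9, -0.4, -1.2]
width: 0.0134
gripper_force: 58.8
```

Call:
send_rows(
  steps=[-0.8,-2.4,0,0,0,-0.8,-2.6,0,0,0,-0.8,-2.6,0,0,0,-0.8,-2,0,0,0,-0.8,-1,0,0,0,-0.8,0,0,0,0],
)

```text
clock: 26.0
position: [0.6547, -0.1145, 0.284]
ee_rot: [-0.0, 0.671, 0.742, -0.0]
contact_force: [0.9, 1.2, -1.6]
width: 0.013
gripper_force: 58.8
```

```bash
python3 look.py; python3 blue.py|head -2; python3 - <<'E'
from h import *
f=[]
for i in range(8): T=get_image("top"); f.append(get_state()["contact_force"])
S=get_image("side"); print(np.mean(f,0))
a=cv2.resize(T["color"][150:290,170:330],(400,350),interpolation=3)
b=cv2.resize(S["color"][115:270,250:405],(400,400),interpolation=3)[:350]
im=np.hstack([a,b]); im=np.clip(im.astype(float)*1.5,0,255).astype(np.uint8)
cv2.imwrite("pics/c7.png",im[:,:,::-1])
E
```

```text
T green [([383.0, 136.0], [6, 11, 14], [72, 65, 62])]
T red [([350.0, 139.0], [9, 27, 80], [2, 206, 153]), ([259.0, 223.0], [39, 58, 1795], [2, 188, 111])]
S green [([263.0, 133.0], [12, 13, 111], [65, 124, 86])]
S red [([318.0, 188.0], [59, 65, 2127], [0, 196, 104])]
[ 0.65455121 -0.11231566  0.28420433] [-0.10235043  0.9947475   0.00134314] [ 0.42115629  0.81621429 -1.64793241] [0.08113905 0.00352412 0.02931993]
blue [399.59294872 204.89102564] [394 185  15  36 312] grip px [393.6835341  195.97557309]
dir 80.74796812164261 [9.76237699 2.81863644]
[-0.25542712 -0.21893449 -1.7190005 ]
```

View pics/c7.png

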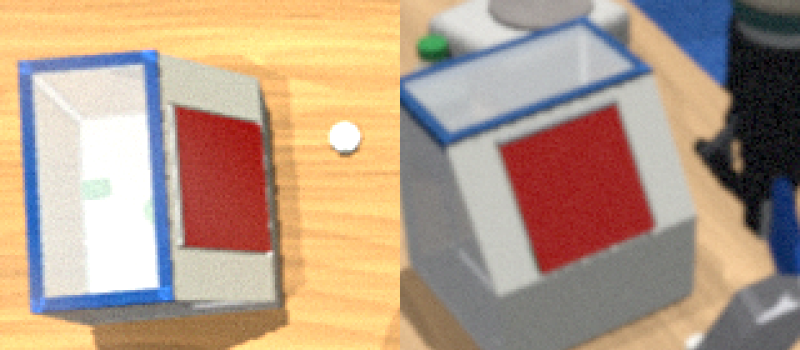

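The flap is shut, no caps lie outside, and caps are visible inside the hopper at crop (95,188) and (150,210). Returning to the mat.

Call:
send_rows(
  steps=[-0.8,0,0,0,4,-0.8,0,0,0,4.5,-0.8,0,0,0,4.5,-0.8,0,0,0,3.6,-0.8,-0.5,-1.4,0,0,-0.8,-1,-2.6,0,0,-0.8,-1,-2.6,0,0,-0.8,-1,-2.6,0,0,-0.8,-0.6,-1.7,0,0,-0.8,-0.3,-1,0,0,-0.8,0,0,0,0],
)

```text
clock: 27.7
position: [0.5286, -0.134, 0.2848]
ee_rot: [0.0, 0.77, 0.638, 0.0]
contact_force: [0.5, -0.1, -1.1]
width: 0.0138
gripper_force: 58.9
```

Call:
send_rows(
  steps=[-0.8,0,0,2,0,-0.8,0,0,3,0,-0.8,0,0,2.6,0,-0.8,0,0,1.2,0,-0.8,0,0,0,0,-0.8,0,0,0,0],
)

```text
clock: 28.3
position: [0.5307, -0.1342, 0.197]
ee_rot: [0.001, 0.77, 0.638, 0.0]
contact_force: [-0.8, 0.4, -1.5]
width: 0.0135
gripper_force: 58.9
```

```bash
python3 look.py; python3 blue.py
```

```text
T green [([399.0, 213.0], [4, 11, 12], [76, 68, 59]), ([394.0, 225.0], [4, 9, 10], [72, 59, 71]), ([384.0, 251.0], [9, 3, 12], [75, 68, 57])]
T red [([350.0, 139.0], [9, 27, 78], [2, 208, 151]), ([259.0, 223.0], [39, 58, 1792], [2, 188, 111])]
S green [([263.0, 133.0], [12, 12, 111], [65, 124, 88])]
S red [([307.0, 189.0], [31, 59, 1104], [0, 193, 105])]
[ 0.53090424 -0.13435722  0.19777911] [ 1.85994402e-01  9.82550715e-01 -4.18727485e-04] [ 0.22718987 -0.48924047 -1.14730454] [0.01209399 0.02182678 0.02145941]
blue [343.18110236 264.88188976] [339 247  11  38 254] grip px [341.09192209 257.21795851]
dir 83.52392491743227 [10.46958433  2.01629988]
0 [[343.0, 253.0], [338.0, 264.0]] dir 116 lip [0.564 0.041 0.159]
10 [[342.0, 251.0], [339.0, 268.0]] dir 102 lip [0.562 0.028 0.129]
20 [[342.0, 249.0], [340.0, 272.0]] dir 95 lip [0.558 0.01  0.101]
30 [[341.0, 247.0], [341.0, 275.0]] dir 90 lip [ 0.554 -0.012  0.077]
40 [[340.0, 246.0], [342.0, 277.0]] dir 87 lip [ 0.55  -0.037  0.058]
50 [[340.0, 245.0], [344.0, 279.0]] dir 84 lip [ 0.544 -0.066  0.043]
60 [[339.0, 245.0], [345.0, 281.0]] dir 81 lip [ 0.538 -0.096  0.034]
70 [[339.0, 244.0], [346.0, 281.0]] dir 79 lip [ 0.532 -0.128  0.03 ]
```

Call:
send_rows(
  steps=[-0.8,0,0,1.5,0,-0.8,0,0,1.6,0,-0.677,0,0,0.4,0,-0.676,0,0,0,0,-0.676,-1.5,0,0.6,0,-0.676,-1.4,0,0.7,0,-0.676,-1.3,0,1,0,-0.676,-1.3,0,1,0,-0.676,0,0,0,0],
)

```text
clock: 29.35
position: [0.5215, -0.1928, 0.1311]
ee_rot: [0.005, 0.77, 0.638, 0.0]
contact_force: [0.5, -3.6, 5.9]
width: 0.0139
gripper_force: 5.6
```

```bash
python3 blue.py
```

```text
blue [353.77602524 308.87697161] [346 291  14  38 317] grip px [350.88231559 302.61299008]
dir 85.77786445958183 [9.69255381 2.73691015]
0 [[353.0, 300.0], [347.0, 308.0]] dir 125 lip [ 0.555 -0.018  0.091]
10 [[352.0, 297.0], [348.0, 312.0]] dir 106 lip [ 0.553 -0.03   0.061]
20 [[352.0, 295.0], [349.0, 315.0]] dir 96 lip [ 0.55  -0.048  0.034]
30 [[351.0, 294.0], [351.0, 319.0]] dir 91 lip [ 0.546 -0.07   0.01 ]
40 [[350.0, 292.0], [352.0, 322.0]] dir 87 lip [ 0.541 -0.096 -0.009]
50 [[350.0, 291.0], [353.0, 324.0]] dir 84 lip [ 0.536 -0.125 -0.024]
60 [[349.0, 290.0], [354.0, 326.0]] dir 81 lip [ 0.53  -0.155 -0.033]
70 [[348.0, 290.0], [356.0, 327.0]] dir 79 lip [ 0.524 -0.187 -0.037]
```

Call:
send_rows(
  steps=[-0.674,0,0,0,0,-0.674,0,0,0,0,-0.674,0,0,0,0],
)

```text
clock: 29.7
position: [0.5203, -0.1886, 0.1295]
ee_rot: [0.001, 0.77, 0.638, 0.001]
contact_force: [-0.4, -1.1, 1.1]
width: 0.014
gripper_force: 1.9
```

```bash
python3 blue.py|head -2; python3 - <<'E'
from h import *
# estimate pan outline: project pan for several theta with lip edge on mat, report rim brightness near wall tops
S=get_image("side");T=get_image("top");p,r,s=tool();print(p,s["contact_force"],s["moment"],s["gripper_force"])
for im,b in((T,(325,445,225,325)),):
    hh=cv2.cvtColor(im["color"],cv2.COLOR_RGB2HSV); m=((hh[:,:,1]<60)&(hh[:,:,2]>90)).astype(np.uint8)
    sub=np.zeros_like(m); sub[b[2]:b[3],b[0]:b[1]]=m[b[2]:b[3],b[0]:b[1]]
    k,l,st,c=cv2.connectedComponentsWithStats(sub); print([(st[i].tolist(),np.round(c[i]).tolist()) for i in range(1,k) if st[i][4]>30])
E
```

```text
blue [328.20990566 314.03144654] [ 300  290   64   60 1272] grip px [348.97603582 302.45054143]
dir 156.60654392224365 [19.06080878 10.75388407]
[ 0.51898608 -0.18738511  0.12807584] [-0.67046612 -0.36615597 -0.47967025] [-0.13294734 -0.05684751  0.0026622 ] 0.5545326685848195
[([414, 225, 31, 50, 703], [434.0, 248.0]), ([361, 250, 46, 40, 1045], [384.0, 270.0]), ([393, 265, 26, 46, 329], [406.0, 287.0]), ([392, 318, 8, 7, 31], [395.0, 322.0])]
```

Call:
send_rows(
  steps=[-0.674,-1.1,0,1.1,0,-0.674,-1.1,0,1.2,0,-0.674,-0.9,0,1.3,0,-0.674,-0.8,0,1.4,0,-0.674,-0.6,0,1.4,0,-0.674,-0.5,0,1.3,0,-0.674,0,0,0,0],
)

```text
clock: 30.55
position: [0.508, -0.2371, 0.0484]
ee_rot: [-0.003, 0.771, 0.637, -0.001]
contact_force: [-0.5, 0.9, 0.5]
width: 0.0139
gripper_force: 0.0
```

```bash
cat > pan.py <<'E'
from h import *
S=get_image("side");T=get_image("top");p,r,s=tool();print(p,s["contact_force"],s["gripper_force"],s["width"])
hh=cv2.cvtColor(T["color"],cv2.COLOR_RGB2HSV); m=((hh[:,:,1]<60)&(hh[:,:,2]>90)).astype(np.uint8)
sub=np.zeros_like(m); sub[230:320,330:425]=m[230:320,330:425]
k,l,st,c=cv2.connectedComponentsWithStats(sub)
for i in range(1,k):
    if st[i][4]>100:
        print(st[i].tolist(),c[i]); w=world(T,np.argwhere(l==i)[:,::-1],.02)[:,:2].astype(np.float32)*1000; print(cv2.minAreaRect(w))
print([(n,np.round(c).tolist(),st.tolist()) for n in("green","blue") for st,c,q in blobs(T,n) if 330<c[0]<440 and 220<c[1]<320],)
print([(np.round(c).tolist(),st.tolist()) for st,c,q in blobs(S,"blue") if 290<c[0]<400 and 260<c[1]<400])
E
python3 pan.py
```

```text
[ 0.50955281 -0.23713006  0.05055347] [0.80640446 0.72364091 0.09507353] 0.0 0.014059265251136377
[368, 251, 55, 43, 1607] [392.52582452 272.1829496 ]
((524.7259521484375, -175.4835968017578), (126.28047943115234, 93.14910125732422), 78.19676208496094)
[('blue', [366.0, 268.0], [337, 236, 84, 69, 2303])]
[([318.0, 324.0], [300, 298, 36, 67, 1122]), ([379.0, 348.0], [374, 338, 12, 21, 122]), ([363.0, 372.0], [356, 363, 14, 19, 186])]
```

The scoop slipped back while levelling, with its lip now near column 368. I'll lift clear and measure.

Call:
send_rows(
  steps=[-0.674,0,0,-3,0,-0.674,0,0,-4,0,-0.674,0,0,-4,0,-0.674,0,0,-4,0,0.2,4,0,0,0,0.2,4.5,0,0,0,0.2,4.5,0,0,0,0.2,4.5,0,0,0,0.2,2,0,0,0,0.2,0,0,0,0],
)

```text
clock: 31.65
position: [0.5467, -0.0423, 0.2023]
ee_rot: [0.0, 0.769, 0.64, 0.001]
contact_force: [1.4, -0.2, 0.2]
width: 0.0516
gripper_force: 0.0
```

```bash
sed -i 's/330:425\]/330:460]/g; s/230:320/230:330/g' pan.py; python3 pan.py; python3 - <<'E'
from h import *
T=get_image("top");S=get_image("side")
for n,im in(("T",T),("S",S)):
  print(n,"blue",[ (cv2.approxPolyDP(cv2.convexHull(np.argwhere(q)[:,::-1].astype(np.int32)),3,True)[:,0].tolist()) for st,c,q in blobs(im,"blue",40) if 290<c[0]<450 and 220<c[1]<420])
hh=cv2.cvtColor(S["color"],cv2.COLOR_RGB2HSV); m=((hh[:,:,1]<60)&(hh[:,:,2]>60)).astype(np.uint8)
sub=np.zeros_like(m); sub[280:420,290:400]=m[280:420,290:400]
k,l,st,c=cv2.connectedComponentsWithStats(sub)
for i in range(1,k):
    if st[i][4]>100: print("S pan",cv2.approxPolyDP(cv2.convexHull(np.argwhere(l==i)[:,::-1].astype(np.int32)),3,True)[:,0].tolist())
E
```

```text
[ 0.54638636 -0.04527387  0.20192733] [-0.74710874 -0.49709679  0.33084903] 0.0 0.051067410005537314
[336, 230, 61, 29, 1001] [368.33766234 240.22877123]
((598.0150756835938, -103.24684143066406), (72.76824188232422, 155.58631896972656), 0.8441309332847595)
[392, 230, 18, 32, 257] [400.89105058 243.11673152]
((596.1378173828125, -191.75076293945312), (27.31315803527832, 88.04493713378906), 76.48678588867188)
[368, 258, 66, 72, 2001] [400.04497751 282.75912044]
((473.7281799316406, -180.38247680664062), (156.33740234375, 190.1907196044922), 78.72693634033203)
[('blue', [413.0, 254.0], [406, 249, 15, 10, 98]), ('blue', [360.0, 281.0], [337, 261, 46, 36, 463]), ('blue', [404.0, 300.0], [396, 295, 16, 11, 140])]
[([343.0, 313.0], [300, 293, 86, 66, 1298]), ([320.0, 352.0], [311, 325, 20, 47, 408]), ([363.0, 373.0], [357, 363, 14, 19, 184])]
T blue [[[420, 252], [418, 258], [407, 256], [410, 250]], [[382, 295], [337, 289], [339, 277], [370, 262]], [[456, 286], [434, 284], [428, 279], [448, 280]], [[411, 297], [409, 305], [396, 302], [398, 295]]]
S blue [[[385, 357], [305, 322], [300, 306], [359, 293]], [[328, 371], [320, 372], [312, 349], [316, 326]], [[370, 377], [359, 381], [357, 368], [365, 363]]]
S pan [[399, 291], [389, 290], [380, 280], [399, 280]]
S pan [[379, 371], [369, 380], [339, 382], [319, 374], [297, 304], [360, 290], [388, 356]]
```

```bash
python3 - <<'E'
from h import *
T=get_image("top");S=get_image("side"); T0=dict(T,color=cv2.imread("pics/top0.png")[:,:,::-1]);S0=dict(S,color=cv2.imread("pics/side0.png")[:,:,::-1])
# new handle blob, template-match original scoop rear into new views
for n,im,im0,box in(("T",T,T0,(262,300,396,432)),("S",S,S0,(330,360,330,372))):
    a=np.ascontiguousarray(im0["color"])[box[0]:box[1],box[2]:box[3]]
    r=cv2.matchTemplate(np.ascontiguousarray(im["color"]),a,cv2.TM_CCOEFF_NORMED)
    w=r[box[0]-20:box[0]+60,box[2]-10:box[2]+50]; i=np.unravel_index(w.argmax(),w.shape); print(n,"shift dx,dy",i[1]-10,i[0]-20,w.max())
print("T handle top",world(T,[[455,283],[428,281]],.088)[:,:2])
# pan edges by intensity along scoop axis in top view
Rz=R.from_euler("z",79.3,degrees=True)
for y in(-.03,0,.03):
    q=[Rz.apply([x,y,.008])+[.5235,-.138,0] for x in np.arange(-.2,.12,.008)]
    uv=proj(T,q).round().astype(int); print(y,[int(T["color"][v,u].min()) for u,v in uv])
for x in(-.06,-.03,0.0):
    q=[Rz.apply([x-.04,y,.02])+[.5235,-.138,0] for y in np.arange(-.09,.091,.006)]
    uv=proj(T,q).round().astype(int); print("x",x,[int(T["color"][v,u].min()) for u,v in uv])
E
```

```text
T shift dx,dy 27 4 0.5492383
S shift dx,dy 12 26 0.58583957
T handle top [[ 0.4977377  -0.30992989]
 [ 0.5015503  -0.24506587]]
-0.03 [85, 70, 60, 67, 64, 62, 64, 80, 83, 117, 202, 205, 207, 211, 210, 208, 212, 190, 90, 28, 36, 30, 29, 92, 115, 82, 70, 110, 69, 41, 47, 46, 51, 53, 49, 42, 43, 38, 40, 43]
0 [96, 87, 95, 63, 40, 51, 31, 45, 55, 64, 176, 210, 213, 209, 207, 210, 214, 185, 133, 111, 118, 107, 83, 188, 185, 187, 185, 192, 138, 29, 24, 29, 28, 11, 8, 9, 9, 15, 61, 80]
0.03 [95, 90, 88, 89, 88, 92, 86, 83, 85, 133, 174, 181, 184, 185, 181, 185, 188, 182, 116, 109, 125, 111, 85, 183, 186, 189, 190, 194, 169, 13, 9, 18, 20, 20, 16, 36, 15, 25, 88, 88]
x -0.06 [89, 91, 83, 84, 77, 84, 97, 84, 140, 212, 211, 209, 210, 203, 206, 207, 205, 205, 208, 211, 193, 193, 41, 89, 90, 91, 92, 93, 90, 92, 88]
x -0.03 [65, 55, 61, 28, 30, 19, 106, 108, 138, 208, 207, 193, 207, 212, 212, 214, 208, 203, 210, 204, 188, 187, 19, 31, 35, 24, 30, 87, 90, 87, 81]
x 0.0 [125, 122, 111, 111, 114, 101, 95, 89, 80, 67, 37, 38, 28, 119, 119, 119, 122, 121, 122, 125, 125, 122, 120, 120, 122, 127, 117, 125, 128, 122, 125]
```

The scoop is upright and empty, but about 50 mm back from the centre of the mat, with its origin near (0.515,−0.184). I'll regrip it level and carry it forward.

Call:
send_rows(
  steps=[0.2,-3,0,0,0,0.2,-4.4,-0.1,0,0,0.2,-4.4,-0.1,0,0,0.2,-4.4,-0.1,0,0,0.2,-4.4,-0.1,0,0,0.2,-4,0,0,0,0.2,0,0,4,0,0.2,0,0,4,0,0.2,0,0,0,0],
)

```text
clock: 32.85
position: [0.4922, -0.2853, 0.1163]
ee_rot: [-0.006, 0.771, 0.637, -0.001]
contact_force: [-0.5, 0.3, -0.1]
width: 0.0514
gripper_force: 0.0
```

```bash
python3 - <<'E'
from h import *
S=get_image("side");p,r,s=tool();print(p,s["contact_force"])
print("pred handle",proj(S,p-[0,0,p[2]-.064]).round(),"fingers at handle z",proj(S,[p+r.apply([0,d,0])-[0,0,p[2]-.08] for d in(-.025,.025)]).round())
print([(np.round(c).tolist(),st.tolist()) for st,c,q in blobs(S,"blue") if 290<c[0]<400 and 260<c[1]<420])
o=np.array([.5145,-.184,.004]);Rz=R.from_euler("z",79.3,degrees=True); print("handle model",proj(S,Rz.apply([[-.1155,0,.0837],[-.103,0,.062],[-.0795,0,.0213]])+o).round())
E
```

```text
[ 0.49430036 -0.28627074  0.11915589] [ 0.53114221 -0.15157972  0.54317285]
pred handle [[361. 371.]] fingers at handle z [[348. 369.]
 [374. 363.]]
[([320.0, 325.0], [300, 296, 41, 77, 1287]), ([382.0, 354.0], [379, 348, 7, 11, 48]), ([363.0, 373.0], [357, 364, 13, 18, 173])]
handle model [[364. 369.]
 [361. 370.]
 [357. 373.]]
```

Call:
send_rows(
  steps=[0.2,-0.2,0.3,3.5,0,0.2,0,0,3.6,0,0.2,0,0,0,0,-0.9,0,0,0,0,-0.9,0,0,0,0,-0.9,0,0,0,0,-0.9,0,0,0,0,-0.9,0,0,0,0,-0.9,0,0,0,0],
  newtons=60,
)

```text
clock: 33.8
position: [0.5007, -0.2903, 0.0529]
ee_rot: [0.002, 0.77, 0.638, 0.001]
contact_force: [0.6, -0.8, 7.7]
width: 0.0133
gripper_force: 58.8
```

```bash
python3 blue.py | head -2; python3 pan.py | head -5
```

```text
blue [365.94067797 371.95762712] [360 363  11  19 118] grip px [365.10674235 369.17823892]
dir 93.63767664974272 [4.94034356 2.22723423]
[ 0.50068188 -0.29032822  0.052896  ] [-0.45308605  0.15633316  6.55865858] 58.83257031440735 0.013273159270802071
[368, 251, 66, 48, 2126] [399.59548448 274.67591722]
((521.07861328125, -190.16213989257812), (156.70156860351562, 93.34013366699219), 78.96929931640625)
[448, 280, 12, 27, 113] [455.46902655 294.38053097]
((477.3763427734375, -330.64312744140625), (24.05863380432129, 65.61114501953125), 72.6457748413086)
```

Call:
send_rows(
  steps=[-0.9,0,0,-1,0,-0.9,0,0,-1,0,-0.9,1,0,0,0,-0.9,1.2,0,0,0,-0.9,1.2,0,0,0,-0.9,1.2,0,0,0,-0.9,0.6,0,0,0,-0.9,0,0,0,0,-0.9,0,0,0.8,0,-0.9,0,0,0.6,0,-0.9,0,0,0,0,-0.9,0,0,0,0],
)

```text
clock: 35.15
position: [0.5085, -0.2382, 0.0557]
ee_rot: [-0.0, 0.77, 0.638, -0.0]
contact_force: [-1.7, -0.5, -1.7]
width: 0.0129
gripper_force: 58.5
```

```bash
python3 pan.py; python3 blue.py
```

```text
[ 0.50885087 -0.23825931  0.05622789] [-0.01275592  0.39948037 -2.31744491] 58.47667872905731 0.013264589095447962
[438, 231, 22, 53, 446] [452.13452915 257.75112108]
((568.7828369140625, -314.712646484375), (53.72611618041992, 133.86117553710938), 88.5218734741211)
[348, 248, 65, 47, 2151] [379.70385867 271.0172013 ]
((529.5480346679688, -138.6383056640625), (155.45249938964844, 92.78828430175781), 79.54936981201172)
[426, 268, 16, 21, 126] [433.57142857 277.73015873]
((513.6724853515625, -275.75567626953125), (24.358617782592773, 54.9012336730957), 67.45567321777344)
[412, 310, 33, 20, 246] [425.61788618 322.86585366]
((408.1981201171875, -258.518798828125), (47.278690338134766, 80.54552459716797), 0.8946088552474976)
[('blue', [373.0, 267.0], [337, 236, 84, 69, 1635])]
[([325.0, 300.0], [315, 298, 20, 6, 43]), ([313.0, 335.0], [300, 303, 27, 63, 571]), ([368.0, 353.0], [350, 336, 36, 29, 490]), ([338.0, 362.0], [331, 360, 15, 6, 50])]
blue [367.66871166 352.55010225] [350 337  37  28 489] grip px [355.73774991 346.61193723]
dir 165.63045318633934 [10.08079532  6.16208862]
0 [[358.0, 345.0], [352.0, 350.0]] dir 140 lip [ 0.542 -0.063  0.017]
10 [[357.0, 343.0], [353.0, 354.0]] dir 112 lip [ 0.54  -0.076 -0.013]
20 [[357.0, 340.0], [354.0, 358.0]] dir 99 lip [ 0.536 -0.093 -0.04 ]
30 [[356.0, 339.0], [355.0, 361.0]] dir 92 lip [ 0.532 -0.115 -0.064]
40 [[355.0, 337.0], [356.0, 364.0]] dir 88 lip [ 0.527 -0.141 -0.083]
50 [[355.0, 336.0], [358.0, 367.0]] dir 84 lip [ 0.522 -0.169 -0.098]
60 [[354.0, 335.0], [359.0, 369.0]] dir 82 lip [ 0.516 -0.2   -0.108]
70 [[353.0, 334.0], [360.0, 370.0]] dir 79 lip [ 0.51  -0.232 -0.112]
```

Call:
send_rows(
  steps=[-0.9,0,0,0.3,0,-0.9,0,0,0.2,0,-0.9,0,0,0,0],
)

```text
clock: 35.6
position: [0.5092, -0.2385, 0.053]
ee_rot: [0.001, 0.77, 0.638, 0.0]
contact_force: [-2.6, -0.9, 8.5]
width: 0.0133
gripper_force: 60.1
```

Call:
send_rows(
  steps=[-0.9,0,0,0.2,0,-0.9,0,0,0.1,0,-0.9,0,0,0,0],
)

```text
clock: 35.9
position: [0.5091, -0.2393, 0.0525]
ee_rot: [0.002, 0.77, 0.638, -0.0]
contact_force: [-7.5, -1.6, 23.1]
width: 0.0131
gripper_force: 62.1
```

Call:
send_rows(
  steps=[-0.9,0,0,-0.25,0,-0.9,0,0,0,0,-0.68,0,0,0,0,-0.66,0,0,0,0,-0.5,0,0,0,0,0,0,0,0,0,0,0,0,0,0,0,0,0,0,0,0,0,0,-2,0,0,0,0,-3,0,0,0,0,-4,0,0,0,0,-4.5,0],
)

```text
clock: 37.1
position: [0.508, -0.2374, 0.186]
ee_rot: [-0.001, 0.77, 0.638, -0.0]
contact_force: [0.2, -1.0, 0.3]
width: 0.0424
gripper_force: 0.0
```

Call:
send_rows(
  steps=[0,0,0,-4,0,0,0,-4,0,0,0,0,-4.5,0,0,0,0,-4.5,0,0,0,0,-4.5,0,0,0,0,-3,0,0,0,0,0,0,0],
)

```text
clock: 37.8
position: [0.3037, -0.1979, 0.2256]
ee_rot: [-0.001, 0.771, 0.637, -0.0]
contact_force: [-0.5, -0.7, -0.1]
width: 0.0425
gripper_force: 0.0
```

```bash
python3 pan.py; python3 look.py; python3 - <<'E'
from h import *
T=get_image("top")
print([(np.round(c).tolist(),st.tolist(),cv2.approxPolyDP(cv2.convexHull(np.argwhere(q)[:,::-1].astype(np.int32)),3,True)[:,0].tolist()) for st,c,q in blobs(T,"blue",40) if 320<c[0]<450 and 220<c[1]<320])
a=cv2.imread("pics/top0.png").astype(int)[:,:,::-1]; d=np.abs(T["color"].astype(int)-a).sum(2)
print("changes", {n:int((d[y0:y1,x0:x1]>120).sum()) for n,(x0,x1,y0,y1) in dict(white=(300,316,197,213),dish=(335,370,183,216),wash=(328,360,125,182),amber=(405,450,160,202),mouse=(468,505,265,315),rack=(190,260,308,348),media=(110,155,220,258),hopper=(176,284,170,280)).items()})
print("caps px in hopper",[ (x,y) for y in range(175,272) for x in range(190,232) if (lambda c:c[1]-max(c[0],c[2])>8)(T["color"][y,x].astype(int))].__len__())
E
```

```text
[ 0.30756381 -0.19999687  0.22615275] [-0.04792479 -0.29317725 -0.07704092] 0.0 0.04276134442836451
[347, 248, 66, 47, 2164] [379.54852126 270.90064695]
((529.6040649414062, -138.17474365234375), (155.56703186035156, 93.70873260498047), 79.435546875)
[('blue', [379.0, 271.0], [336, 236, 100, 70, 1933])]
[([342.0, 341.0], [300, 293, 86, 80, 1657]), ([330.0, 299.0], [315, 296, 32, 9, 91])]
T green []
T red [([350.0, 138.0], [9, 27, 81], [3, 206, 150]), ([259.0, 223.0], [39, 58, 1787], [2, 188, 109])]
S green [([263.0, 133.0], [12, 13, 111], [65, 123, 89])]
S red [([318.0, 188.0], [59, 64, 2137], [0, 195, 107])]
[ 0.30854143 -0.20040577  0.22602631] [ 1.85983040e-01  9.82552881e-01 -3.80120952e-04] [-0.4730873  -0.04484056  0.39640966] [-0.06721833 -0.05213793 -0.01465308]
[([379.0, 271.0], [336, 236, 100, 70, 1932], [[435, 278], [410, 305], [336, 289], [348, 236], [419, 251]])]
changes {'white': 0, 'dish': 0, 'wash': 0, 'amber': 0, 'mouse': 0, 'rack': 0, 'media': 0, 'hopper': 0}
caps px in hopper 83
```

```bash
python3 - <<'E'
from h import *
T=get_image("top"); print([np.round(c).tolist() for st,c,q in blobs(T,"green",10)])
print(sign_off())
E
```

```text
[[121.0, 231.0]]
the job is handed in; nothing more can be done
None
```

I tipped the four caps into the hopper, the flap shut, and the empty scoop is back on its mat and released. I saw only two caps inside; no stray cap showed in the scoop or on the bench.

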